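# Refit the release-agent distributor of an edge bander

## Robot

A 6-joint arm with a two-finger parallel gripper is mounted at the origin on the work surface. World frame = base frame: x ahead of the robot, y to its left, z up, the work surface at z = 0. Lengths are in mm, angles in rad, forces in N, time in s.
With the tool pointing down it reaches from about 375 to 975 mm from the base axis. Payload 3.8 kg.
Tool frame: the origin (TCP) lies midway between the tips of the shut fingers; the grasp point (between the pads) lies 19 mm behind it (env.tcp_to_grasp is the distance from the TCP to the grasp point, in mm); z points along the fingers, y is the direction in which the jaws open and shut (so a half turn about z gives the same grasp; the last joint's range is limited). The gripper opens to 88 mm and grips with 3 to 60 N. Pads are 18 mm wide; open, the fingers measure 123 mm over their backs; the gripper's body (75 mm by 187 mm) begins 45 mm behind the grasp point.
Start: joints at [1.289, 0.264, 1.604, -0, 1.274, -0.037], TCP at [163.593, 654.871, 238.706] pointing down, gripper open.
Joint ranges: [-2.63, 2.63], [-0.94, 2.18], [0.31, 2.57], [-1.31, 4.45], [0, 2.66], [-2.55, 2.55]. Speed limits (rad/s): [2.57, 2.57, 3.14, 3.14, 3.14, 3.14].

## Interface

Orientations are given as a rotation vector (axis times angle).
In Python, from plant import readout, viewer, workorder, env gives the robot as it stands.
- The arm moves only by the shell command python3 -m inch 'ROWS' [FORCE]. ROWS is JSON, a list of rows, each a list of 3 entries, a list of its own where there are three numbers: the shift along the tool's x, y, z in m, then the turn, a rotation vector about the tool's x, y, z in degrees, then the finger opening in m, from 0 to 0.0881. A call has 1 to 20 rows; each row shifts and turns the pose as measured when the row begins, along the tool's axes as they then stand; what a row does not reach is not made up. A row lasts 1/12 s, in which the tool goes at most 41.7 mm and 7.16 degrees, less where a joint would pass 70% of its speed; a pose out of reach is approached as far as the arm can. A call with a gripper value outside its range is refused whole. The fingers move at their own pace and stop on an object; FORCE is the grip in N (left out, the last holds). Time passes only in rows, so rows that do not move let the fingers close. It gives the time, the measured TCP pose, the force and the opening at its end, in the units of the state.
- readout.state(): the state, without advancing time (a new reading comes with each control period).
- viewer.get_image(name): name is "scene" or "top" or "wrist"; returns a dict with "img" (400x640x3 uint8, blue, green, red), "mtx" (3x3 intrinsics, pixels), "rvec" (rotation vector, rad) and "tvec" (3), from world to camera coordinates, as OpenCV has them. Camera axes: x right, y down, z forward; pixel columns grow to the right and rows downward; lengths in mm; the calibration is good to about 2 mm. A picture is of the moment at which its call begins. There is no depth.
- workorder.hand_in(): hands the job in, once; it reports no verdict.
The state is a dict: "time_s": time; "joints": joint angles; "joint_vel": joint speeds; "tau": joint torques, N m; "ee_pos": TCP position; "tcp_rot": TCP orientation; "ft_force": force on the tool from outside, world axes, zero at the start; "torque": the same for the moment, N m; "width": opening from 0.0 (shut) to 1.0 (fully open).
Only numpy, scipy, OpenCV 4.12 (cv2) and the standard library are available. Lean on these libraries where they do the work, as an engineer would, in place of code of your own. Each camera call takes 0.05 s, during which the arm holds its last target. There are 200 camera calls.

## Task

Put every valve cartridge from the tray upright and fully down into a free port of the distributor's cover. Then tighten the four T-handle screws clockwise in two rounds so that the cover seats evenly: first all four to about half of their travel, then all four fully home, in each round going crosswise to the opposite corner next. At the end every cartridge must still sit in its port; leave the things lying around alone.

Things in the scene. Friction and masses are not known exactly. Their poses are not given: they have to be found in the camera images.
- block: Fixed grey steel base of the distributor, 200 x 200 x 40 mm high, on the work surface. Origin: centre of its underside, z up. Its x, y axes are the axes of the square.
- cover_mid (a point): Aluminium cover plate 200 x 200 x 20 mm above the base, parallel to it; it cannot be lifted off. This point: centre of its underside, which stands 46 mm above the work surface when all screws are at 0 and comes down to 40 mm (seated on the base) when all are at 2.4 rad; each corner follows its own screw, so uneven screws tilt it.
- port0 (a point): Centre of the mouth, in the cover's top face, of the blind port nearest the +x +y corner of the cover (block axes), 32 mm from the centre in x and in y. Port: round, 31 mm diameter, 12 mm deep, 2 mm chamfer; all four ports are alike.
- handle0 (a point): Centre of the top face of the T-handle of the screw at the +x +y corner of the cover (block axes), 78 mm from the centre in x and in y. Handle: black bar 44 long x 12 wide x 22 mm high, on a 12 mm stem; its top is 52 mm and its underside 30 mm above the cover's top face, give or take 2 mm. This point's x axis lies along the bar.
- screw0 (a joint): Turn of the T-handle screw below handle0: 0 fully slack, grows clockwise seen from above, end stop at 2.4 rad (fully home). At 0 the bar lies along the block's x axis. It sinks about 2.5 mm per rad, turns with about 0.1 N m and stays where it is left. Around the ring the screws run 0, 1, 2, 3; 0 lies diagonally across from 2, and 1 from 3.
- port1 (a point): Centre of the mouth, in the cover's top face, of the blind port nearest the +x -y corner of the cover (block axes), 32 mm from the centre in x and in y. Port: round, 31 mm diameter, 12 mm deep, 2 mm chamfer; all four ports are alike.
- handle1 (a point): Centre of the top face of the T-handle of the screw at the +x -y corner of the cover (block axes), 78 mm from the centre in x and in y. Handle: black bar 44 long x 12 wide x 22 mm high, on a 12 mm stem; its top is 52 mm and its underside 30 mm above the cover's top face, give or take 2 mm. This point's x axis lies along the bar.
- screw1 (a joint): Turn of the T-handle screw below handle1: 0 fully slack, grows clockwise seen from above, end stop at 2.4 rad (fully home). At 0 the bar lies along the block's x axis. It sinks about 2.5 mm per rad, turns with about 0.1 N m and stays where it is left. Around the ring the screws run 0, 1, 2, 3; 0 lies diagonally across from 2, and 1 from 3.
- port2 (a point): Centre of the mouth, in the cover's top face, of the blind port nearest the -x -y corner of the cover (block axes), 32 mm from the centre in x and in y. Port: round, 31 mm diameter, 12 mm deep, 2 mm chamfer; all four ports are alike.
- handle2 (a point): Centre of the top face of the T-handle of the screw at the -x -y corner of the cover (block axes), 78 mm from the centre in x and in y. Handle: black bar 44 long x 12 wide x 22 mm high, on a 12 mm stem; its top is 52 mm and its underside 30 mm above the cover's top face, give or take 2 mm. This point's x axis lies along the bar.
- screw2 (a joint): Turn of the T-handle screw below handle2: 0 fully slack, grows clockwise seen from above, end stop at 2.4 rad (fully home). At 0 the bar lies along the block's x axis. It sinks about 2.5 mm per rad, turns with about 0.1 N m and stays where it is left. Around the ring the screws run 0, 1, 2, 3; 0 lies diagonally across from 2, and 1 from 3.
- port3 (a point): Centre of the mouth, in the cover's top face, of the blind port nearest the -x +y corner of the cover (block axes), 32 mm from the centre in x and in y. Port: round, 31 mm diameter, 12 mm deep, 2 mm chamfer; all four ports are alike.
- handle3 (a point): Centre of the top face of the T-handle of the screw at the -x +y corner of the cover (block axes), 78 mm from the centre in x and in y. Handle: black bar 44 long x 12 wide x 22 mm high, on a 12 mm stem; its top is 52 mm and its underside 30 mm above the cover's top face, give or take 2 mm. This point's x axis lies along the bar.
- screw3 (a joint): Turn of the T-handle screw below handle3: 0 fully slack, grows clockwise seen from above, end stop at 2.4 rad (fully home). At 0 the bar lies along the block's x axis. It sinks about 2.5 mm per rad, turns with about 0.1 N m and stays where it is left. Around the ring the screws run 0, 1, 2, 3; 0 lies diagonally across from 2, and 1 from 3.
- tray: Fixed grey plastic tray 160 x 160 x 18 mm high with two crossing dividers making four equal compartments; walls 4 mm thick, as high as the rim; floor 4 mm thick. Origin: centre of its underside.
- cartridge0: Brass valve cartridge: upright cylinder 28 mm diameter, 32 mm tall, foot stepped to 25 mm over the lowest 4 mm, 0.12 kg. Starts upright in its own tray compartment, or is absent (None). All alike. Origin: centre of its foot, z up. Fully in a port, it stands 20 mm proud of the cover.
- cartridge1: Brass valve cartridge: upright cylinder 28 mm diameter, 32 mm tall, foot stepped to 25 mm over the lowest 4 mm, 0.12 kg. Starts upright in its own tray compartment, or is absent (None). All alike. Origin: centre of its foot, z up. Fully in a port, it stands 20 mm proud of the cover.
- cartridge2: Brass valve cartridge: upright cylinder 28 mm diameter, 32 mm tall, foot stepped to 25 mm over the lowest 4 mm, 0.12 kg. Starts upright in its own tray compartment, or is absent (None). All alike. Origin: centre of its foot, z up. Fully in a port, it stands 20 mm proud of the cover.
- cartridge3: Brass valve cartridge: upright cylinder 28 mm diameter, 32 mm tall, foot stepped to 25 mm over the lowest 4 mm, 0.12 kg. Starts upright in its own tray compartment, or is absent (None). All alike. Origin: centre of its foot, z up. Fully in a port, it stands 20 mm proud of the cover.
- spray: Bystander: green spray can, 52 mm diameter, 170 mm tall, origin under its centre.
- tape: Bystander: roll of masking tape lying flat, 96 mm across, 24 mm high, origin under its centre.
- scraper: Bystander: flat scraper lying on the work surface, about 280 mm long, origin near its middle.
- knife: Bystander: red utility knife lying flat, about 165 mm long, origin near its middle.

How it is judged:
By the outcome, as a careful person would: the job done as asked, in the order asked, and still so for the second after the job is handed in, with the robot touching nothing.
Of cartridge0, cartridge1, cartridge2, cartridge3 only 2 to 4 are there at a start; the rules pass over those that are not, and their reading is None.
At some moment in a run one of cartridge0, cartridge1, cartridge2, cartridge3 may be knocked a few centimetres aside while the robot is not near it.
It also fails if it takes over 208 s, if anything falls off the work surface, if the arm or the gripper's body presses on something with over 40 N, if the wrist force passes 120 N, or if a joint passes its speed limit or range.

## Working session

There is one attempt and no reset: what is moved stays moved. The work goes in short steps, Python scripts to look and compute and a shell command to move; the robot and the scene stay as the last step left them, time stands still between calls to the robot, and variables do not carry over. Pictures are saved under pics/ and viewed, about 12 in all and at most 16, crops included, and the job is handed in when it is done.

```bash
ls; mkdir -p pics
python3 - <<'E'
from plant import readout, viewer, env
import cv2,numpy as np
print(readout.state())
for n in("scene","top","wrist"):
    r=viewer.get_image(n); cv2.imwrite(f"pics/a_{n}.png",r["img"]); np.savez(f"pics/a_{n}.npz",**r)
    R=cv2.Rodrigues(np.array(r["rvec"]))[0]; print(n,r["mtx"],-R.T@np.array(r["tvec"]).ravel(),R[2])
E
```

```text
pics
{'time_s': 0.0, 'joints': array([ 1.28908407e+00,  2.64748130e-01,  1.60536009e+00, -3.59428737e-05,
        1.27366980e+00, -3.69094356e-02]), 'joint_vel': array([-3.05998660e-04,  2.81773058e-04,  1.15690377e-03, -2.05461642e-03,
        5.73425432e-05,  2.63387250e-04]), 'tau': array([-3.98927623e-04, -5.02081347e+01, -3.56887794e+01,  7.27268471e-02,
        2.91686092e-02, -1.79362169e-04]), 'ee_pos': array([163.42172361, 654.19981843, 237.3988812 ]), 'tcp_rot': array([-0.38352102, -3.11777797,  0.00339752]), 'ft_force': array([ 0.87156787,  1.09099282, -0.87538293]), 'torque': array([-0.06368498,  0.01791997,  0.03477559]), 'width': 0.9973703721703048}
scene [[451.3361155    0.         322.07310435]
 [  0.         451.3361155  199.64885495]
 [  0.           0.           1.        ]] [1048.78278366 -652.29443958 1163.12431796] [-0.36998719  0.48761914 -0.79078256]
top [[456.83918376   0.         327.98872786]
 [  0.         456.83918376 194.95788254]
 [  0.           0.           1.        ]] [ 352.63335615    6.59001157 1401.98840955] [ 0.16674262 -0.01120516 -0.98593679]
wrist [[356.7242747    0.         317.80494382]
 [  0.         356.7242747  203.33901056]
 [  0.           0.           1.        ]] [ 98.7130254  671.86970774 384.31982382] [ 0.25005948 -0.06450274 -0.96607953]
```

View pics/a_top.png

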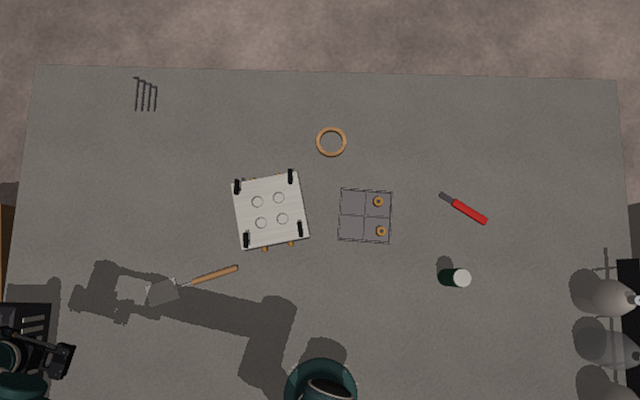

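View pics/a_scene.png

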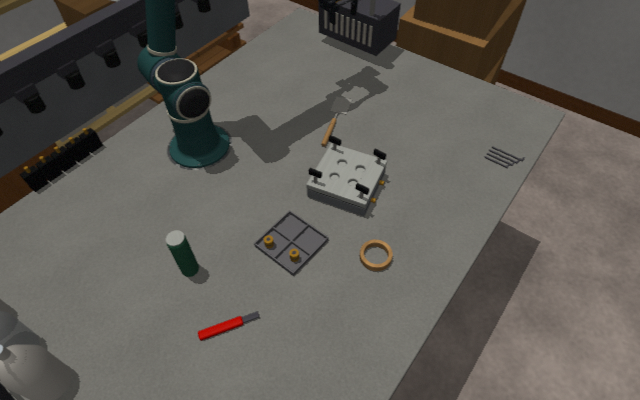

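Top view: block centred near (271,211), handles near (237,187), (291,176), (246,239), (300,229). The tray is near (365,216), with two cartridges at (378,201) and (381,231). All four ports look empty.

```bash
cat > h.py <<'E'
from plant import readout, viewer
import cv2, numpy as np
from scipy.spatial.transform import Rotation as Ro
def shot(n,f=None):
    r=viewer.get_image(n)
    if f: cv2.imwrite(f"pics/{f}.png",r["img"])
    return r
def ray(r,px,z):
    px=np.asarray(px,float).reshape(-1,2); R=cv2.Rodrigues(np.array(r["rvec"],float))[0]
    c=-R.T@np.array(r["tvec"],float).ravel()
    d=np.c_[px,np.ones(len(px))]@np.linalg.inv(np.array(r["mtx"])).T@R
    return c+d*((z-c[2])/d[:,2])[:,None]
def proj(r,P):
    return cv2.projectPoints(np.asarray(P,float).reshape(-1,1,3),np.array(r["rvec"],float),np.array(r["tvec"],float),np.array(r["mtx"]),None)[0].reshape(-1,2)
def hsv(r): return cv2.cvtColor(r["img"],cv2.COLOR_BGR2HSV)
def blobs(m,a=15):
    n,l,s,c=cv2.connectedComponentsWithStats(m.astype(np.uint8))
    return [(s[i],c[i],l==i) for i in range(1,n) if s[i][4]>=a]
def st():
    s=readout.state(); R=Ro.from_rotvec(s["tcp_rot"]).as_matrix()
    y=np.degrees(np.arctan2(R[1,0],R[0,0]))
    print("t%.1f pos %s xyaw %.1f tilt %s F %s M %s w %.1f j6 %.2f"%(s["time_s"],s["ee_pos"].round(1),y,R[:2,2].round(3),s["ft_force"].round(1),np.round(s["torque"],2),s["width"]*88.1,s["joints"][5])); return s,R
def delta(xyz,yaw=None):
    "shift in tool axes (m) to reach world xyz, and turn about tool z for tool-y axis yaw (mod 180)"
    s,R=st(); d=R.T@(np.array(xyz)-s["ee_pos"])/1000
    t=None
    if yaw is not None:
        cur=np.degrees(np.arctan2(R[1,1],R[0,1])); t=-((yaw-cur+90)%180-90)
    print("shift",d.round(4),"turn",t)
    # levelling turn (tool z -> straight down)
    a=np.cross(R[:,2],[0,0,-1]); print("level rotvec deg (tool)",np.degrees(R.T@a).round(2))
E
python3 - <<'E'
from h import *
for n in("top","scene"):
    r=dict(np.load(f"pics/a_{n}.npz")); H=hsv(r)
    m=(H[...,0]>8)&(H[...,0]<30)&(H[...,1]>120)&(H[...,2]>60)
    for s,c,l in blobs(m,8): print(n,s,c.round(1),ray(r,c,36)[0].round(1))
    if n=="top":
        g=(H[...,2]>150)&(H[...,1]<40)
        for s,c,l in blobs(g,500):
            cs=cv2.findContours(l.astype(np.uint8),0,2)[0][0]; q=cv2.minAreaRect(cs); b=cv2.boxPoints(q); print(s,q,ray(r,b,66).round(0).tolist())
        k=(H[...,2]<45)
        for s,c,l in blobs(k[160:260,220:320],15): print("dark",s,c+[220,160],ray(r,c+[220,160],112)[0].round(1))
s,R=st();print(R.round(2))
r=dict(np.load("pics/a_wrist.npz"));c=ray(r,[[0,0],[639,399]],1e-9);Rc=cv2.Rodrigues(r["rvec"])[0];cam=-Rc.T@r["tvec"]
print("cam in tool",R.T@(cam-s["ee_pos"]),"axis",R.T@Rc[2])
E
```

```text
top [318 127  26  12  78] [331.4 131.5] [783.6 -15.3  36. ]
top [317 142  29  15 105] [330.5 150.4] [723.3 -13.8  36. ]
top [373 197  10  10  59] [377.7 201.2] [ 568.  -159.9   36. ]
top [  0 204   2  98 160] [  0.4 257.4] [375.5 948.   36. ]
top [376 226  10  10  62] [380.3 230.7] [ 478.6 -168.1   36. ]
top [288 241   5   5  21] [290.3 243. ] [435.9 100.1  36. ]
top [262 246   5   6  24] [264.1 248.5] [418.1 177.4  36. ]
top [192 265  46  19 159] [215.2 273.9] [340.8 317.4  36. ]
[ 231  172   78   78 3872] ((268.636962890625, 210.01214599609375), (66.8897476196289, 68.62714385986328), 79.11447143554688) [[606.0, 287.0, 66.0], [650.0, 89.0, 66.0], [455.0, 45.0, 66.0], [413.0, 240.0, 66.0]]
dark [68  9  4 15 59] [289.52542373 175.88135593] [623.9 103.9 112. ]
dark [14 19  6 15 65] [236.24615385 186.50769231] [589.2 255.2 112. ]
dark [78 62  5 15 51] [299.78431373 228.80392157] [472.   69.6 112. ]
dark [24 73  5 15 62] [245.64516129 239.93548387] [437.3 220.6 112. ]
scene [  0   0  16  14 115] [6.1 5.5] [-1393.3    86.7    36. ]
scene [16  1  8  6 14] [19.1  3.4] [-1360.6   133.9    36
[... 1261 characters left out ...]
.7] [-361.6 -383.1   36. ]
scene [ 23 166   6   7  21] [ 25.5 168. ] [-360.2 -441.1   36. ]
scene [379 180   5   5  20] [381.  182.1] [632.4 214.3  36. ]
scene [371 197   5   6  22] [372.9 199.5] [650.3 138.3  36. ]
scene [263 235  10  10  68] [267.9 239.7] [ 481.9 -172.4   36. ]
scene [360 240  32  31 436] [375.5 254.9] [765.8 -27.3  36. ]
scene [289 249  10  10  66] [293.7 253.3] [ 572.6 -163.4   36. ]
t0.1 pos [163.5 654.4 237.7] xyaw 166.0 tilt [-0.    -0.002] F [-0.9  0.6  0.3] M [-0.03 -0.04  0.08] w 88.4 j6 -0.04
[[-0.97  0.24 -0.  ]
 [ 0.24  0.97 -0.  ]
 [ 0.   -0.   -1.  ]]
cam in tool [  67.06500573    1.0421851  -146.62301463] axis [-2.58295991e-01 -3.16929951e-04  9.66065774e-01]
```

```bash
python3 -m inch '[[[-0.025,-0.027,0],[0,0,0],0.088],[[-0.025,-0.027,0],[0,0,0],0.088],[[-0.025,-0.027,0],[0,0,0],0.088],[[-0.025,-0.027,0],[0,0,0],0.088],[[-0.025,-0.027,0],[0,0,0],0.088],[[-0.025,-0.027,0],[0,0,0],0.088],[[-0.025,-0.027,0],[0,0,0],0.088],[[-0.025,-0.027,0],[0,0,0],0.088],[[-0.025,-0.027,0],[0,0,0],0.088],[[-0.025,-0.027,0],[0,0,0],0.088],[[-0.025,-0.027,0],[0,0,0],0.088],[[-0.025,-0.027,0],[0,0,0],0.088],[[-0.025,-0.027,0],[0,0,0],0.088],[[-0.025,-0.027,0],[0,0,0],0.088],[[-0.025,-0.027,0],[0,0,0],0.088],[[-0.025,-0.027,0],[0,0,0],0.088],[[-0.025,-0.027,0],[0,0,0],0.088],[[-0.025,-0.027,0],[0,0,0],0.088],[[-0.025,-0.027,0],[0,0,0],0.088],[[-0.025,-0.027,0],[0,0,0],0.088]]'
python3 -c "
from h import *
delta([510,10,240],103)"
```

```text
time_s: 1.82
ee_pos: [526.4, -15.5, 232.2]
tcp_rot: [-0.363, -3.118, 0.007]
ft_force: [0.8, 0.2, -0.3]
width: 1.003
t1.8 pos [526.4 -15.5 232.2] xyaw 166.7 tilt [-0.003 -0.004] F [ 0.8  0.2 -0.3] M [ 0.01 -0.02  0.03] w 88.3 j6 -1.41
shift [ 0.0218  0.021  -0.0079] turn -26.27921997796267
level rotvec deg (tool) [-0.25 -0.1  -0.  ]
```

```bash
python3 -m inch '[[[0.004,0.004,-0.003],[0,0,-6.6],0.088],[[0.004,0.004,-0.003],[0,0,-6.6],0.088],[[0.004,0.004,-0.003],[0,0,-6.6],0.088],[[0.004,0.004,-0.003],[0,0,-6.6],0.088],[[0,0,0],[0,0,0],0.088],[[0,0,0],[0,0,0],0.088]]'
python3 - <<'E'
from h import *
st(); r=shot("wrist","w1"); np.savez("pics/w1.npz",**r)
E
```

```text
time_s: 2.32
ee_pos: [513.7, -8.6, 241.9]
tcp_rot: [0.365, -3.114, 0.009]
ft_force: [-0.5, 0.1, 0.4]
width: 0.999
t2.3 pos [513.7  -8.6 241.9] xyaw -166.6 tilt [-0.006 -0.007] F [-0.5  0.1  0.4] M [0.07 0.04 0.  ] w 88.0 j6 -1.86
```

View pics/w1.png

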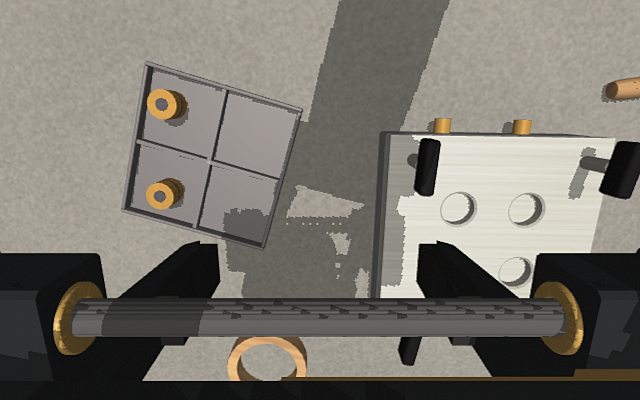

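The wrist view shows cartridges at (165,103) and (160,195) in the left-hand compartments. The cover is at right, with ports at (457,208), (525,208) and (514,270) in view.

```bash
cat >> h.py <<'E'
def brass(r):
    H=hsv(r); m=(H[...,0]>8)&(H[...,0]<30)&(H[...,1]>110)&(H[...,2]>50)
    m[240:]=0
    out=[]
    for s,c,l in blobs(m,150):
        cs=max(cv2.findContours(l.astype(np.uint8),0,2)[0],key=len); hull=cv2.convexHull(cs)
        M=cv2.moments(hull); p=[M["m10"]/M["m00"],M["m01"]/M["m00"]]; out.append((np.round(p,1),ray(r,p,21)[0].round(1),s[4]))
    return out
def ports(r,z=66,ymax=300):
    # dark outline/inside of ports on bright cover: holes of bright mask
    H=hsv(r); g=((H[...,2]>135)&(H[...,1]<60)).astype(np.uint8)
    cs,h=cv2.findContours(g,cv2.RETR_CCOMP,cv2.CHAIN_APPROX_NONE); out=[]
    for c,hh in zip(cs,h[0]):
        if len(c)>30:
            e=cv2.minAreaRect(c); p=e[0]
            if hh[3]>=0: out.append((np.round(p,1),np.round(e[1],1),ray(r,p,z)[0].round(1)))
    return out
E
python3 - <<'E'
from h import *
r=dict(np.load("pics/w1.npz"))
for b in brass(r): print(b)
for b in ports(r): print(b)
print(ray(r,[[320,120],[320,140]],66))
E
```

```text
(array([623.8,  88.4]), array([360.3, 263.6,  21. ]), np.int32(600))
(array([166.2, 103.9]), array([ 478.5, -171.9,   21. ]), np.int32(796))
(array([441.9, 125.5]), array([435.2, 101.6,  21. ]), np.int32(225))
(array([521.5, 126.9]), array([418. , 179.9,  21. ]), np.int32(252))
(array([164.1, 193.2]), array([ 570. , -162.5,   21. ]), np.int32(715))
(array([165. , 193.5]), array([40., 33.]), array([ 555.4, -144.5,   66. ]))
(array([518.8, 275.5]), array([18.1, 32.6]), array([557.3, 205.7,  66. ]))
(array([463.6, 212. ]), array([17.8, 35.7]), array([508.1, 131.4,  66. ]))
(array([531.2, 212. ]), array([19.5, 34.9]), array([493.3, 193. ,  66. ]))
(array([581.5, 187. ]), array([ 9.2, 13.4]), array([460.2, 229. ,  66. ]))
(array([581.2, 172.5]), array([13.5,  7.3]), array([447.7, 223.2,  66. ]))
(array([421.4, 166. ]), array([33.1, 59.8]), array([475.6,  79.8,  66. ]))
(array([188.5, 229.5]), array([23.5,  3.1]), array([ 585.5, -118.1,   66. ]))
(array([129.9, 213.4]), array([18.4,  3.1]), array([ 582.4, -174.4,   66. ]))
(array([245.,  91.]), array([24.7,  3.1]), array([448.5, -88.4,  66. ]))
(array([209. ,  80.1]), array([51.9,  3.2]), array([ 446.8, -120.2,   66. ]))
(array([142.4,  76.5]), array([ 3.1, 17.3]), array([ 457. , -176.3,   66. ]))
(array([160. ,  65.1]), array([31. ,  3.3]), array([ 444.4, -162.7,   66. ]))
[[457.26312217 -19.48263151  66.        ]
 [474.21758928 -15.43603266  66.        ]]
```

```bash
python3 -m inch '[[[-0.015,0.027,-0.004],[0,0,0],0.088],[[-0.015,0.027,-0.004],[0,0,0],0.088],[[-0.015,0.027,-0.004],[0,0,0],0.088],[[-0.015,0.027,-0.004],[0,0,0],0.088],[[-0.015,0.027,-0.004],[0,0,0],0.088],[[-0.015,0.027,-0.004],[0,0,0],0.088],[[0,0,0],[0,0,0],0.088],[[0,0,0],[0,0,0],0.088]]'
python3 - <<'E'
from h import *
st(); r=shot("wrist","w2"); np.savez("pics/w2.npz",**r)
E
```

```text
time_s: 3.03
ee_pos: [567.3, 176.4, 262.0]
tcp_rot: [0.327, -3.116, 0.011]
ft_force: [-0.1, -0.4, -0.0]
width: 0.997
t3.0 pos [567.3 176.4 262. ] xyaw -168.0 tilt [-0.008 -0.008] F [-0.1 -0.4 -0. ] M [ 0.06  0.02 -0.01] w 87.9 j6 -1.52
```

View pics/w2.png

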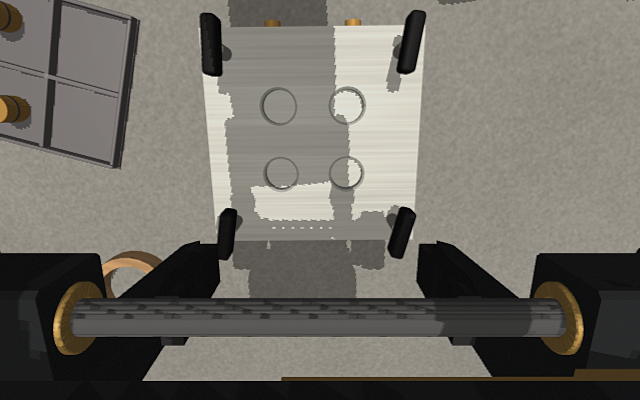

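All four ports are visible and empty: (279,106), (347,105), (282,173), (347,172). All bars are still parallel, apart from perspective.

```bash
cat >> h.py <<'E'
def fitrect(P,half):
    "P: 4 points (any order) -> centre, yaw deg"
    c=P.mean(0); d=P-c; a=np.angle(np.sum((d[:,0]+1j*d[:,1])**4))  # 4-fold: corners at 45deg
    return c, np.degrees(a)/4-45, np.hypot(*d.T)/half/2**.5
def hough(r,box,rr):
    x0,y0,x1,y1=box; g=cv2.cvtColor(r["img"],cv2.COLOR_BGR2GRAY)[y0:y1,x0:x1]; g=cv2.resize(g,None,fx=3,fy=3,interpolation=cv2.INTER_CUBIC)
    c=cv2.HoughCircles(g,cv2.HOUGH_GRADIENT_ALT if 0 else cv2.HOUGH_GRADIENT,1,90,param1=80,param2=15,minRadius=int(3*rr[0]),maxRadius=int(3*rr[1]))
    return [] if c is None else np.c_[(c[0,:,:2]+.5)/3-.5+[x0,y0],c[0,:,2]/3]
E
python3 - <<'E'
from h import *
r=dict(np.load("pics/w2.npz"))
c=hough(r,(250,75,380,205),(15,20)); print(c)
if len(c)>=4:
    P=ray(r,c[:4,:2],66); print(P.round(1)); print(fitrect(P[:,:2],32))
H=hsv(r); k=(H[...,2]<40); k[262:]=0
for s,cc,l in blobs(k,100):
    cs=max(cv2.findContours(l.astype(np.uint8),0,2)[0],key=len); q=cv2.minAreaRect(cs); print(s,np.round(q[0],1),np.round(q[1],1),q[2],ray(r,q[0],107)[0].round(1))
E
```

```text
[[280.5        174.16666412  17.73333359]
 [347.5        105.5         19.36666679]
 [277.5        105.16666603  18.69999886]
 [346.5        173.5         17.83333397]]
[[568.9 139.8  66. ]
 [492.6 188.9  66. ]
 [505.7 125.3  66. ]
 [554.9 202.5  66. ]]
(array([530.5480783 , 164.11654656]), np.float64(-77.6445876437729), array([1.00439245, 1.00212236, 1.01822984, 1.0044262 ]))
[397  10  29  64 948] [410.6  41.5] [18.5 64.8] 11.560131072998047 [436.6 223.4 107. ]
[ 200   13   22   63 1112] [211.  44.] [62.8 19.9] 87.39744567871094 [470.6  70.5 107. ]
[388 207  28  52 857] [400.7 232.1] [18.1 51. ] 17.744672775268555 [590.2 257.2 107. ]
[ 163  208   74   54 1593] [209.4 247.9] [39.6 88.1] 50.102169036865234 [640.9  92.  107. ]
[418 241  55  21 811] [445. 251.] [20. 54.] 90.0 [599.3 301.2 107. ]
[536 248 104  14 935] [587.5 254.5] [ 13. 103.] 90.0 [575.6 427.9 107. ]
[  0 253 101   9 894] [ 50. 257.] [  8. 100.] 90.0 [680.4 -49.8 107. ]
```

```bash
python3 -c "
from h import *
delta([570,-163,110],102.4)
for n in ('top','scene'):
    r=shot(n);H=hsv(r);m=(H[...,0]>8)&(H[...,0]<30)&(H[...,1]>110)&(H[...,2]>50)
    for s,c,l in blobs(m,40):
        p=ray(r,c,25)[0]
        if 400<p[0]<660 and -260<p[1]<0: print(n,p.round(1))
"
```

```text
t3.1 pos [567.2 176.3 262. ] xyaw -168.1 tilt [-0.008 -0.007] F [ 0.8  1.1 -1.1] M [ 0.1  -0.01  0.02] w 88.0 j6 -1.52
shift [ 0.0662 -0.3316  0.1544] turn -0.45295144562530254
level rotvec deg (tool) [-0.32 -0.51  0.  ]
top [ 569.5 -161.    25. ]
top [ 479.5 -169.7   25. ]
scene [ 480.7 -170.8   25. ]
scene [ 571.9 -162.1   25. ]
```

```bash
python3 -m inch '[[[0.0055,-0.0276,0.004],[0,0,0],0.06],[[0.0055,-0.0276,0.004],[0,0,0],0.06],[[0.0055,-0.0276,0.004],[0,0,0],0.06],[[0.0055,-0.0276,0.004],[0,0,0],0.06],[[0.0055,-0.0276,0.004],[0,0,0],0.06],[[0.0055,-0.0276,0.004],[0,0,0],0.06],[[0.0055,-0.0276,0.02],[0,0,0],0.06],[[0.0055,-0.0276,0.02],[0,0,0],0.06],[[0.0055,-0.0276,0.02],[0,0,0],0.06],[[0.0055,-0.0276,0.02],[0,0,0],0.06],[[0.0055,-0.0276,0.02],[0,0,0],0.06],[[0.0055,-0.0276,0.02],[-0.3,-0.5,0],0.06],[[0,0,0],[0,0,0],0.06],[[0,0,0],[0,0,0],0.06]]'
python3 -c "
from h import *
delta([570.5,-162.3,22],102.4)"
```

```text
time_s: 4.35
ee_pos: [555.9, -196.7, 117.0]
tcp_rot: [-0.279, 3.126, -0.007]
ft_force: [-0.0, 0.3, 0.4]
width: 0.678
t4.3 pos [ 555.9 -196.7  117. ] xyaw -169.8 tilt [ 0.004 -0.004] F [-0.   0.3  0.4] M [ 0.04 -0.06  0.03] w 59.7 j6 -2.13
shift [-0.0202  0.0317  0.0949] turn -2.185985227233587
level rotvec deg (tool) [-0.26  0.18  0.  ]
```

```bash
python3 -m inch '[[[-0.005,0.0075,0.01],[0,0,-0.5],0.06],[[-0.005,0.0075,0.01],[0,0,-0.5],0.06],[[-0.005,0.0075,0.01],[0,0,-0.5],0.06],[[-0.005,0.0075,0.01],[-0.2,0.2,-0.5],0.06],[[0,0,0],[0,0,0],0.06],[[0,0,0],[0,0,0],0.06]]'
python3 -c "
from h import *
delta([570.5,-162.3,22],102.4)"
```

```text
time_s: 4.85
ee_pos: [571.3, -157.6, 75.1]
tcp_rot: [-0.34, 3.122, -0.002]
ft_force: [0.3, -0.6, 0.1]
width: 0.68
t4.8 pos [ 571.3 -157.6   75.1] xyaw -167.6 tilt [ 0.002 -0.001] F [ 0.3 -0.6  0.1] M [-0.   -0.02  0.03] w 59.9 j6 -2.10
shift [ 0.0019 -0.0044  0.0531] turn 0.040979380833704226
level rotvec deg (tool) [-0.07  0.08  0.  ]
```

```bash
python3 -m inch '[[[0.001,-0.004,0],[0,0,0],0.06],[[0,0,0.012],[0,0,0],0.06],[[0,0,0.012],[0,0,0],0.06],[[0,0,0.012],[0,0,0],0.06],[[0,0,0.008],[0,0,0],0.06],[[0,0,0.004],[0,0,0],0.06],[[0,0,0],[0,0,0],0.06],[[0,0,0],[0,0,0],0.06]]'
python3 -c "
from h import *
delta([570.5,-162.3,22],102.4)"
```

```text
time_s: 5.52
ee_pos: [571.6, -161.0, 21.7]
tcp_rot: [-0.344, 3.122, -0.002]
ft_force: [0.7, -0.3, 0.2]
width: 0.684
t5.5 pos [ 571.6 -161.    21.7] xyaw -167.4 tilt [ 0.001 -0.001] F [ 0.7 -0.3  0.2] M [ 0.04 -0.05 -0.01] w 60.2 j6 -2.11
shift [ 0.0014 -0.0011 -0.0003] turn 0.1927399089846915
level rotvec deg (tool) [-0.08  0.05 -0.  ]
```

Close, open, turn 90°, and close again, so the cartridge is centred in both axes.

```bash
python3 -m inch '[[[0,0,0],[0,0,0],0.02],[[0,0,0],[0,0,0],0.02],[[0,0,0],[0,0,0],0.02],[[0,0,0],[0,0,0],0.02],[[0,0,0],[0,0,0],0.02],[[0,0,0],[0,0,0],0.02],[[0,0,0],[0,0,0],0.02],[[0,0,0],[0,0,0],0.02]]' 6; python3 -c "
from h import *
st()"
python3 -m inch '[[[0,0,0],[0,0,0],0.045],[[0,0,0],[0,0,0],0.045],[[0,0,0],[0,0,0],0.045],[[0,0,0],[0,0,0],0.045],[[0,0,0],[0,0,6],0.045],[[0,0,0],[0,0,6],0.045],[[0,0,0],[0,0,6],0.045],[[0,0,0],[0,0,6],0.045],[[0,0,0],[0,0,6],0.045],[[0,0,0],[0,0,6],0.045],[[0,0,0],[0,0,6],0.045],[[0,0,0],[0,0,6],0.045],[[0,0,0],[0,0,6],0.045],[[0,0,0],[0,0,6],0.045],[[0,0,0],[0,0,6],0.045],[[0,0,0],[0,0,6],0.045],[[0,0,0],[0,0,6],0.045],[[0,0,0],[0,0,6],0.045],[[0,0,0],[0,0,0],0.045],[[0,0,0],[0,0,0],0.045]]'
python3 -c "
from h import *
delta([571.6,-161.0,22],12.4)"
```

```text
time_s: 6.18
ee_pos: [572.6, -161.7, 23.3]
tcp_rot: [-0.343, 3.119, -0.004]
ft_force: [0.4, -1.2, -1.5]
width: 0.312
t6.2 pos [ 572.6 -161.7   23.3] xyaw -167.4 tilt [ 0.004 -0.002] F [ 0.4 -1.2 -1.5] M [-0.02 -0.05 -0.03] w 27.5 j6 -2.11
time_s: 7.85
ee_pos: [574.8, -162.3, 25.5]
tcp_rot: [1.918, 2.477, 0.003]
ft_force: [-0.4, -1.0, 0.4]
width: 0.513
t7.8 pos [ 574.8 -162.3   25.5] xyaw 104.5 tilt [ 0.008 -0.004] F [-0.4 -1.   0.4] M [-0.09  0.05 -0.02] w 45.2 j6 -0.57
shift [ 0.0021 -0.0028  0.0035] turn 2.1042826018559992
level rotvec deg (tool) [0.39 0.31 0.  ]
```

```bash
python3 -m inch '[[[0.001,-0.0025,0.002],[0.3,0.3,2],0.045],[[0,0,0.001],[0,0,0],0.045],[[0,0,0],[0,0,0],0.02],[[0,0,0],[0,0,0],0.02],[[0,0,0],[0,0,0],0.02],[[0,0,0],[0,0,0],0.02],[[0,0,0],[0,0,0],0.02]]' 25; python3 -c "
from h import *
st()"
python3 -m inch '[[[0,0,-0.015],[0,0,0],0.02],[[0,0,-0.025],[0,0,0],0.02],[[0,0,-0.025],[0,0,0],0.02],[[0,0,-0.025],[0,0,0],0.02],[[0,0,-0.025],[0,0,0],0.02],[[0,0,-0.01],[0,0,0],0.02],[[0,0,0],[0,0,0],0.02]]'
python3 -c "
from h import *
delta([568.6,139.7,140],12.4)"
```

```text
time_s: 8.43
ee_pos: [572.2, -162.2, 22.6]
tcp_rot: [1.95, 2.461, 0.002]
ft_force: [-0.2, -0.4, -0.5]
width: 0.31
t8.4 pos [ 572.2 -162.2   22.6] xyaw 103.2 tilt [0.002 0.   ] F [-0.2 -0.4 -0.5] M [-0.09  0.07 -0.01] w 27.3 j6 -0.55
time_s: 9.02
ee_pos: [568.5, -160.7, 147.4]
tcp_rot: [-1.942, -2.459, 0.003]
ft_force: [0.1, 0.7, -1.7]
width: 0.306
t9.0 pos [ 568.5 -160.7  147.4] xyaw 103.4 tilt [-0.008  0.003] F [ 0.1  0.7 -1.7] M [-0.07  0.09 -0.03] w 26.9 j6 -0.55
shift [0.2921 0.0697 0.0084] turn 0.9823863949434326
level rotvec deg (tool) [-0.38 -0.3  -0.  ]
```

```bash
python3 -m inch '[[[0.0195,0.0047,-0.001],[0,0,0],0.02],[[0.0195,0.0047,0],[0,0,0],0.02],[[0.0195,0.0047,0],[0,0,0],0.02],[[0.0195,0.0047,0],[0,0,0],0.02],[[0.0195,0.0047,0],[0,0,0],0.02],[[0.0195,0.0047,0],[0,0,0],0.02],[[0.0195,0.0047,0],[0,0,0],0.02],[[0.0195,0.0047,0],[0,0,0],0.02],[[0.0195,0.0047,0],[0,0,0],0.02],[[0.0195,0.0047,0],[0,0,0],0.02],[[0.0195,0.0047,0],[0,0,0],0.02],[[0.0195,0.0047,0],[0,0,0],0.02],[[0.0195,0.0047,0],[0,0,0],0.02],[[0.0195,0.0047,0],[-0.3,-0.3,1],0.02],[[0,0,0],[0,0,0],0.02],[[0,0,0],[0,0,0],0.02]]'
python3 -c "
from h import *
delta([568.6,139.7,95],12.4); shot('scene','s1')
r=shot('wrist'); i=r['img']; cv2.imwrite('pics/w3.png',i); np.savez('pics/w3.npz',**r)"
```

```text
time_s: 10.35
ee_pos: [555.4, 131.5, 120.4]
tcp_rot: [-1.954, -2.429, 0.035]
ft_force: [0.1, -0.5, -1.4]
width: 0.312
t10.3 pos [555.4 131.5 120.4] xyaw 102.3 tilt [-0.033 -0.002] F [ 0.1 -0.5 -1.4] M [-0.06  0.01  0.03] w 27.5 j6 -0.03
shift [0.0051 0.0155 0.025 ] turn -0.04160579959383881
level rotvec deg (tool) [-1.87 -0.26 -0.  ]
```

View pics/w3.png

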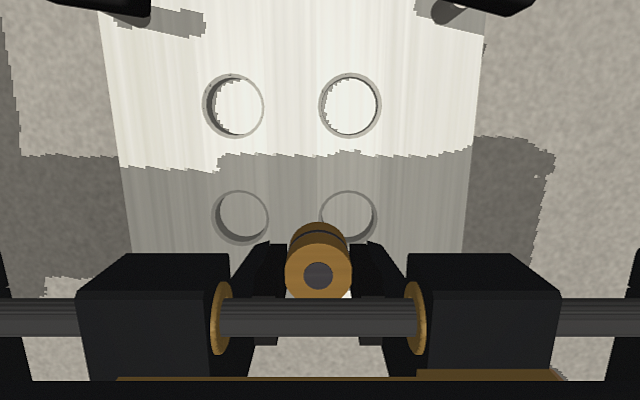

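The held cartridge is upright in the jaws, at (318,250). Ports are at (348,215) and (240,217) just ahead, and (349,104) and (234,105) farther on. The tool has sagged and tilted, so I'll level it and align.

```bash
python3 -m inch '[[[0.002,0.005,0],[-0.9,-0.1,0],0.02],[[0.002,0.005,0],[-0.9,-0.1,0],0.02],[[0.001,0.005,0.003],[0,0,0],0.02],[[0,0,0.005],[0,0,0],0.02],[[0,0,0.005],[0,0,0],0.02],[[0,0,0],[0,0,0],0.02]]'
python3 -c "
from h import *
delta([568.6,139.7,90],12.4)
r=shot('wrist','w4'); np.savez('pics/w4.npz',**r)
c=hough(r,(180,50,420,160),(26,36));print(c); 
if len(c): print(ray(r,c[:,:2],66).round(1))"
```

```text
time_s: 10.95
ee_pos: [571.2, 135.4, 105.6]
tcp_rot: [1.976, 2.441, 0.003]
ft_force: [-0.4, 0.4, -1.1]
width: 0.306
t10.9 pos [571.2 135.4 105.6] xyaw 102.0 tilt [0.002 0.001] F [-0.4  0.4 -1.1] M [-0.04  0.04  0.04] w 27.0 j6 -0.02
shift [ 0.0047 -0.0017  0.0156] turn -0.38600888190038063
level rotvec deg (tool) [ 0.13 -0.    0.  ]
[[314.5        106.83333206  30.19999886]
 [185.5        109.5         33.89999771]]
[[555.1 201.7  66. ]
 [491.7 186.9  66. ]]
```

```bash
python3 -m inch '[[[0.004,-0.0015,0],[0,0,0],0.02],[[0,0,0.006],[0,0,0],0.02],[[0,0,0.004],[0,0,0],0.02],[[0,0,0],[0,0,0],0.02],[[0,0,0],[0,0,0],0.02]]'
python3 -c "
from h import *
delta([568.6,139.6,72.6],12.4)"
```

```text
time_s: 11.42
ee_pos: [568.6, 139.3, 94.9]
tcp_rot: [1.976, 2.441, 0.003]
ft_force: [-0.6, -0.3, -0.4]
width: 0.306
t11.4 pos [568.6 139.3  94.9] xyaw 102.0 tilt [0.002 0.   ] F [-0.6 -0.3 -0.4] M [-0.12  0.    0.02] w 27.0 j6 -0.01
shift [0.0003 0.0001 0.0223] turn -0.3973705242372887
level rotvec deg (tool) [ 0.12 -0.    0.  ]
```

```bash
python3 -m inch '[[[0,0,0.005],[0,0,0],0.02],[[0,0,0.004],[0,0,0],0.02],[[0,0,0.003],[0,0,0],0.02],[[0,0,0.003],[0,0,0],0.02]]'
python3 -m inch '[[[0,0,0.003],[0,0,0],0.02],[[0,0,0.002],[0,0,0],0.02],[[0,0,0.002],[0,0,0],0.02]]'
python3 -c "
from h import *
delta([568.6,139.6,72.6],12.4)"
```

```text
time_s: 11.75
ee_pos: [569.2, 139.5, 79.3]
tcp_rot: [1.975, 2.44, 0.005]
ft_force: [0.4, -0.5, -0.9]
width: 0.308
time_s: 12.0
ee_pos: [569.3, 139.2, 71.2]
tcp_rot: [1.975, 2.44, 0.004]
ft_force: [-0.5, 0.4, 2.1]
width: 0.308
t12.0 pos [569.3 139.2  71.2] xyaw 102.0 tilt [0.004 0.   ] F [-0.5  0.4  2.1] M [-0.09  0.2   0.01] w 27.2 j6 -0.01
shift [ 0.0006 -0.0006 -0.0014] turn -0.37631929983132295
level rotvec deg (tool) [0.2  0.03 0.  ]
```

Seated: foot level reached and light contact force. Release and lift.

```bash
python3 -m inch '[[[0,0,0],[0,0,0],0.045],[[0,0,0],[0,0,0],0.045],[[0,0,0],[0,0,0],0.045],[[0,0,-0.01],[0,0,0],0.045],[[0,0,-0.02],[0,0,0],0.045],[[0,0,-0.03],[0,0,0],0.045],[[0,0,-0.03],[0,0,0],0.045],[[0,0,-0.03],[0,0,0],0.045],[[0,0,-0.02],[0,0,0],0.045],[[0,0,0],[0,0,0],0.045]]'
python3 -c "
from h import *
for n in ('top','scene'):
    r=shot(n,'s2'+n);H=hsv(r);m=(H[...,0]>8)&(H[...,0]<30)&(H[...,1]>110)&(H[...,2]>50)
    for s,c,l in blobs(m,30):
        p=ray(r,c,25)[0];q=ray(r,c,86)[0]
        if 400<p[0]<660 and -260<p[1]<260: print(n,p.round(1),q.round(1),c)
delta([479.8,-170.5,150],12.4)
r=shot('wrist'); np.savez('pics/w5.npz',**r); cv2.imwrite('pics/w5.png',r['img'])
"
```

```text
time_s: 12.83
ee_pos: [567.8, 139.3, 220.5]
tcp_rot: [1.976, 2.441, 0.003]
ft_force: [1.2, 0.4, 1.3]
width: 0.511
top [ 479.5 -169.7   25. ] [ 473.9 -161.9   86. ] [380.4        230.73846154]
scene [547.7 175.5  25. ] [574.6 131.1  86. ] [352.53731343 179.82089552]
scene [ 480.4 -170.6   25. ] [ 510.9 -196.4   86. ] [268.27777778 240.98888889]
t12.9 pos [566.  139.  216.2] xyaw 102.0 tilt [-0.003 -0.   ] F [-0.4 -0.6  0.6] M [-0.12  0.08  0.  ] w 45.0 j6 -0.01
shift [-0.2848 -0.1485  0.0666] turn -0.3844573385385388
level rotvec deg (tool) [-0.2  -0.02  0.  ]
```

View pics/w5.png

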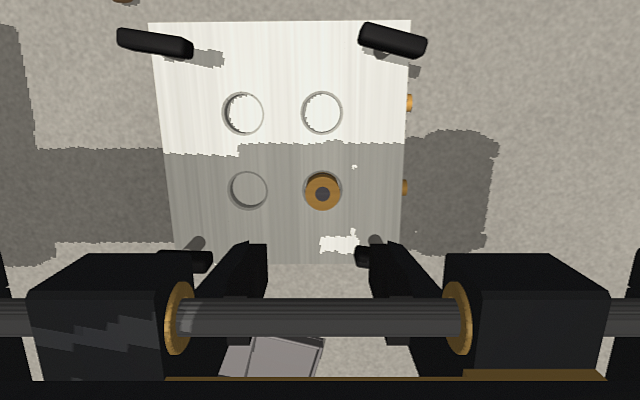

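Cartridge sits in port1 at (322,190); the other three ports are empty. The bars look turned about 10° from the cover edge, so I'll measure the handle angles from hull edges.

```bash
cat >> h.py <<'E'
C=np.array([530.5,164.1]); YAW=12.36
def handles(r,thr=42,ymax=262,zt=118):
    H=hsv(r); k=(H[...,2]<thr); k[ymax:]=0; out=[]
    for s,cc,l in blobs(k,60):
        cs=max(cv2.findContours(l.astype(np.uint8),0,1)[0],key=len); h=cv2.approxPolyDP(cv2.convexHull(cs),1.2,True)[:,0,:].astype(float)
        W=ray(r,h,zt)[:,:2]; D=np.roll(W,-1,0)-W; L=np.hypot(*D.T); m=ray(r,h.mean(0),zt-11)[0]
        i=np.argsort(-L)[:3]
        b=(m[:2]-C)@np.array([[np.cos(np.radians(YAW)),-np.sin(np.radians(YAW))],[np.sin(np.radians(YAW)),np.cos(np.radians(YAW))]])
        if max(abs(b))<110: out.append((b.round(1),[(round(L[j],1),round(-((np.degrees(np.arctan2(D[j,1],D[j,0]))-YAW+90)%180-90),1)) for j in i]))
    return out
E
python3 - <<'E'
from h import *
for f in("w1","w2","w5","a_top"):
    r=dict(np.load(f"pics/{f}.npz")); print(f)
    for o in handles(r): print(o)
E
```

```text
w1
(array([-74.7, -78.8]), [(np.float64(38.4), np.float64(1.1)), (np.float64(34.6), np.float64(2.6)), (np.float64(11.6), np.float64(-80.0))])
(array([-78.8,  76.1]), [(np.float64(24.2), np.float64(3.8)), (np.float64(23.3), np.float64(-13.7)), (np.float64(19.2), np.float64(9.5))])
(array([ -7.3, -59.3]), [(np.float64(44.1), np.float64(88.9)), (np.float64(20.6), np.float64(-51.7)), (np.float64(14.8), np.float64(1.2))])
(array([-3.4, 65.1]), [(np.float64(83.8), np.float64(88.9)), (np.float64(81.5), np.float64(84.6)), (np.float64(11.6), np.float64(-13.7))])
w2
(array([-79.8,  77.9]), [(np.float64(39.4), np.float64(8.5)), (np.float64(26.8), np.float64(10.0)), (np.float64(10.8), np.float64(-2.8))])
(array([-80.9, -79.5]), [(np.float64(38.6), np.float64(1.7)), (np.float64(37.5), np.float64(4.3)), (np.float64(8.8), np.float64(-45.3))])
(array([76. , 79.2]), [(np.float64(34.7), np.float64(14.1)), (np.float64(32.5), np.float64(14.2)), (np.float64(10.1), np.float64(-52.1))])
(array([ 81.5, -84.7]), [(np.float64(75.0), np.float64(50.9)), (np.float64(48.6), np.float64(-89.7)), (np.float64(32.0), 
[... 294 characters left out ...]
])
(array([-26.6, -70.1]), [(np.float64(34.2), np.float64(0.3)), (np.float64(18.6), np.float64(-46.4)), (np.float64(14.0), np.float64(9.9))])
(array([ 75.5, -71.5]), [(np.float64(44.5), np.float64(0.3)), (np.float64(24.3), np.float64(-9.0)), (np.float64(16.9), np.float64(49.0))])
(array([-91.3, -73.9]), [(np.float64(102.2), np.float64(0.3)), (np.float64(70.0), np.float64(-1.7)), (np.float64(19.2), np.float64(2.7))])
a_top
(array([76.3, 75.8]), [(np.float64(40.9), np.float64(17.2)), (np.float64(29.3), np.float64(3.7)), (np.float64(10.2), np.float64(43.0))])
(array([-80. ,  74.6]), [(np.float64(39.3), np.float64(5.4)), (np.float64(25.4), np.float64(3.2)), (np.float64(14.1), np.float64(20.9))])
```

```bash
python3 -m inch '[[[-0.0204,-0.0106,0],[0,0,0],0.06],[[-0.0204,-0.0106,0],[0,0,0],0.06],[[-0.0204,-0.0106,0],[0,0,0],0.06],[[-0.0204,-0.0106,0],[0,0,0],0.06],[[-0.0204,-0.0106,0],[0,0,0],0.06],[[-0.0204,-0.0106,0],[0,0,0],0.06],[[-0.0204,-0.0106,0],[0,0,0],0.06],[[-0.0204,-0.0106,0],[0,0,0],0.06],[[-0.0204,-0.0106,0],[0,0,0],0.06],[[-0.0204,-0.0106,0.005],[0,0,0],0.06],[[-0.0204,-0.0106,0.01],[0,0,0],0.06],[[-0.0204,-0.0106,0.01],[0,0,0],0.06],[[-0.0204,-0.0106,0.01],[0,0,0],0.06],[[0,0,0],[0,0,0],0.06],[[0,0,0],[0,0,0],0.06]]'
python3 -c "
from h import *
delta([479.8,-170.5,60],12.4)"
```

```text
time_s: 14.23
ee_pos: [454.9, -156.8, 140.4]
tcp_rot: [-1.933, -2.397, 0.058]
ft_force: [-0.0, 0.2, 0.8]
width: 0.684
t14.2 pos [ 454.9 -156.8  140.4] xyaw 102.2 tilt [-0.071  0.009] F [-0.   0.2  0.8] M [-0.08  0.03 -0.  ] w 60.3 j6 -0.58
shift [-0.0206  0.0268  0.0783] turn -0.11938640944998724
level rotvec deg (tool) [-3.88 -1.37 -0.  ]
```

```bash
python3 -m inch '[[[0,0,0],[-1.9,-0.7,0],0.06],[[0,0,0],[-1.9,-0.7,0],0.06],[[0,0,0],[0,0,0],0.06]]'
python3 -c "
from h import *
delta([479.8,-170.5,60],12.4)"
```

```text
time_s: 14.48
ee_pos: [452.4, -154.1, 135.7]
tcp_rot: [-1.968, -2.438, 0.003]
ft_force: [-0.4, 0.5, -0.1]
width: 0.682
t14.5 pos [ 452.4 -154.1  135.7] xyaw 102.2 tilt [-0.008  0.004] F [-0.4  0.5 -0.1] M [-0.08  0.06  0.01] w 60.1 j6 -0.59
shift [-0.0223  0.0238  0.0754] turn -0.20830043350562732
level rotvec deg (tool) [-0.38 -0.3  -0.  ]
```

```bash
python3 -m inch '[[[-0.0055,0.006,0.01],[-0.1,-0.1,0],0.06],[[-0.0055,0.006,0.01],[-0.1,-0.1,0],0.06],[[-0.0055,0.006,0.015],[0,0,0],0.06],[[-0.004,0.004,0.015],[0,0,0],0.06],[[0,0,0.01],[0,0,0],0.06],[[0,0,0],[0,0,0],0.06],[[0,0,0],[0,0,0],0.06]]'
python3 -c "
from h import *
delta([479.8,-170.5,22],12.4)
for n in ('top','scene'):
    r=shot(n);H=hsv(r);m=(H[...,0]>8)&(H[...,0]<30)&(H[...,1]>110)&(H[...,2]>50)
    for s,c,l in blobs(m,30):
        p=ray(r,c,25)[0]
        if 400<p[0]<660 and -260<p[1]<0: print(n,p.round(1))
"
```

```text
time_s: 15.07
ee_pos: [480.2, -164.7, 70.5]
tcp_rot: [-1.961, -2.443, 0.003]
ft_force: [-0.5, 0.6, 0.1]
width: 0.684
t15.1 pos [ 480.2 -164.7   70.5] xyaw 102.5 tilt [-0.009  0.004] F [-0.5  0.6  0.1] M [-0.09  0.03 -0.06] w 60.3 j6 -0.60
shift [-0.0059 -0.0012  0.0485] turn 0.08367397715380775
level rotvec deg (tool) [-0.43 -0.34 -0.  ]
scene [444.7 -69.7  25. ]
scene [ 480.8 -171.    25. ]
```

```bash
python3 -m inch '[[[-0.005,-0.001,0],[-0.4,-0.3,0],0.06],[[0,0,0.012],[0,0,0],0.06],[[0,0,0.012],[0,0,0],0.06],[[0,0,0.01],[0,0,0],0.06],[[0,0,0.006],[0,0,0],0.06],[[0,0,0.003],[0,0,0],0.06],[[0,0,0],[0,0,0],0.06]]'
python3 -c "
from h import *
delta([479.8,-170.5,22],12.4)"
```

```text
time_s: 15.75
ee_pos: [482.4, -171.7, 28.2]
tcp_rot: [1.962, 2.443, 0.004]
ft_force: [-0.2, 0.6, 0.6]
width: 0.68
t15.8 pos [ 482.4 -171.7   28.2] xyaw 102.4 tilt [ 0.008 -0.003] F [-0.2  0.6  0.6] M [-0.04  0.08 -0.  ] w 59.9 j6 -0.61
shift [ 0.0018 -0.0024  0.0062] turn 0.04822449076998225
level rotvec deg (tool) [ 0.41  0.28 -0.  ]
```

```bash
python3 -m inch '[[[0.0015,-0.002,0.003],[0.3,0.2,0],0.06],[[0,0,0.002],[0,0,0],0.06],[[0,0,0.001],[0,0,0],0.02],[[0,0,0],[0,0,0],0.02],[[0,0,0],[0,0,0],0.02],[[0,0,0],[0,0,0],0.02],[[0,0,0],[0,0,0],0.02],[[0,0,0],[0,0,0],0.02],[[0,0,0],[0,0,0],0.02]]' 6; python3 -c "
from h import *
st()"
python3 -m inch '[[[0,0,0],[0,0,0],0.045],[[0,0,0],[0,0,0],0.045],[[0,0,0],[0,0,0],0.045],[[0,0,0],[0,0,-6],0.045],[[0,0,0],[0,0,-6],0.045],[[0,0,0],[0,0,-6],0.045],[[0,0,0],[0,0,-6],0.045],[[0,0,0],[0,0,-6],0.045],[[0,0,0],[0,0,-6],0.045],[[0,0,0],[0,0,-6],0.045],[[0,0,0],[0,0,-6],0.045],[[0,0,0],[0,0,-6],0.045],[[0,0,0],[0,0,-6],0.045],[[0,0,0],[0,0,-6],0.045],[[0,0,0],[0,0,-6],0.045],[[0,0,0],[0,0,-6],0.045],[[0,0,0],[0,0,-6],0.045],[[0,0,0],[0,0,0],0.045],[[0,0,0],[0,0,0],0.045]]'
python3 -c "
from h import *
delta([481,-171.0,22],102.4)"
```

```text
time_s: 16.5
ee_pos: [480.6, -170.8, 22.6]
tcp_rot: [1.966, 2.447, 0.001]
ft_force: [-1.1, -0.0, -1.5]
width: 0.317
t16.5 pos [ 480.6 -170.8   22.6] xyaw 102.5 tilt [ 0.003 -0.001] F [-1.1 -0.  -1.5] M [-0.08  0.05  0.05] w 27.9 j6 -0.61
time_s: 18.08
ee_pos: [483.3, -171.8, 24.8]
tcp_rot: [-0.287, 3.121, -0.006]
ft_force: [0.3, -0.2, -0.0]
width: 0.513
t18.1 pos [ 483.3 -171.8   24.8] xyaw -169.5 tilt [ 0.008 -0.003] F [ 0.3 -0.2 -0. ] M [0.01 0.   0.03] w 45.2 j6 -2.14
shift [0.0022 0.0012 0.0028] turn -1.8848351985731284
level rotvec deg (tool) [-0.26  0.42  0.  ]
```

```bash
python3 -m inch '[[[0.0022,0.0012,0.001],[-0.2,0.4,-1.8],0.045],[[0,0,0.001],[0,0,0],0.045],[[0,0,0],[0,0,0],0.02],[[0,0,0],[0,0,0],0.02],[[0,0,0],[0,0,0],0.02],[[0,0,0],[0,0,0],0.02],[[0,0,0],[0,0,0],0.02]]' 25; python3 -c "
from h import *
st()"
python3 -m inch '[[[0,0,-0.015],[0,0,0],0.02],[[0,0,-0.03],[0,0,0],0.02],[[0,0,-0.03],[0,0,0],0.02],[[0,0,-0.03],[0,0,0],0.02],[[0,0,-0.03],[0,0,0],0.02],[[0,0,-0.02],[0,0,0],0.02],[[0,0,0],[0,0,0],0.02]]'
python3 -c "
from h import *
delta([506.1,126.0,150],102.4)"
```

```text
time_s: 18.67
ee_pos: [481.3, -171.1, 22.9]
tcp_rot: [-0.318, 3.124, -0.002]
ft_force: [-0.3, 0.3, -0.1]
width: 0.306
t18.7 pos [ 481.3 -171.1   22.9] xyaw -168.4 tilt [ 0.001 -0.001] F [-0.3  0.3 -0.1] M [-0.01  0.   -0.02] w 27.0 j6 -2.16
time_s: 19.25
ee_pos: [476.7, -169.1, 179.2]
tcp_rot: [0.312, -3.116, -0.007]
ft_force: [0.6, -0.4, -1.2]
width: 0.31
t19.2 pos [ 476.7 -169.1  179.2] xyaw -168.6 tilt [-0.01   0.004] F [ 0.6 -0.4 -1.2] M [ 0.03 -0.07 -0.  ] w 27.3 j6 -2.16
shift [-0.0876  0.2833  0.03  ] turn -0.9654011060914058
level rotvec deg (tool) [ 0.32 -0.54 -0.  ]
```

```bash
python3 -m inch '[[[-0.0058,0.0188,-0.001],[0,0,0],0.02],[[-0.0058,0.0188,-0.001],[0,0,0],0.02],[[-0.0058,0.0188,-0.001],[0,0,0],0.02],[[-0.0058,0.0188,-0.001],[0,0,0],0.02],[[-0.0058,0.0188,-0.001],[0,0,0],0.02],[[-0.0058,0.0188,-0.001],[0,0,0],0.02],[[-0.0058,0.0188,-0.001],[0,0,0],0.02],[[-0.0058,0.0188,-0.001],[0,0,0],0.02],[[-0.0058,0.0188,-0.001],[0,0,0],0.02],[[-0.0058,0.0188,-0.001],[0,0,0],0.02],[[-0.0058,0.0188,-0.001],[0,0,0],0.02],[[-0.0058,0.0188,-0.001],[0,0,0],0.02],[[-0.0058,0.0188,-0.001],[0,0,0],0.02],[[-0.0058,0.0188,-0.001],[0.3,-0.5,-1],0.02],[[0,0,0],[0,0,0],0.02],[[0,0,0],[0,0,0],0.02]]'
python3 -c "
from h import *
delta([506.1,126.0,100],102.4)"
```

```text
time_s: 20.58
ee_pos: [493.8, 116.1, 167.5]
tcp_rot: [0.326, -3.096, -0.001]
ft_force: [-0.5, -0.2, -1.5]
width: 0.312
t20.6 pos [493.8 116.1 167.5] xyaw -168.0 tilt [-0.028 -0.002] F [-0.5 -0.2 -1.5] M [ 0.01 -0.01  0.03] w 27.5 j6 -1.60
shift [-0.0159  0.0069  0.0672] turn -0.3999686762521151
level rotvec deg (tool) [ 0.21 -1.59  0.  ]
```

```bash
python3 -m inch '[[[-0.004,0.002,0],[0.1,-0.8,-0.4],0.02],[[-0.004,0.002,0.01],[0.1,-0.8,0],0.02],[[-0.003,0.002,0.015],[0,0,0],0.02],[[0,0,0.02],[0,0,0],0.02],[[0,0,0.012],[0,0,0],0.02],[[0,0,0],[0,0,0],0.02],[[0,0,0],[0,0,0],0.02]]'
python3 -c "
from h import *
delta([506.1,126.0,94],102.4)"
```

```text
time_s: 21.17
ee_pos: [502.4, 119.4, 104.1]
tcp_rot: [-0.333, 3.124, -0.003]
ft_force: [-0.2, 0.7, -0.6]
width: 0.308
t21.2 pos [502.4 119.4 104.1] xyaw -167.8 tilt [ 0.    -0.002] F [-0.2  0.7 -0.6] M [ 0.07 -0.06  0.  ] w 27.2 j6 -1.60
shift [-0.005   0.0057  0.0101] turn -0.23037187271968662
level rotvec deg (tool) [-0.11 -0.01  0.  ]
```

```bash
python3 -m inch '[[[-0.0025,0.003,0],[0,0,0],0.02],[[-0.0018,0.002,0.002],[0,0,0],0.02],[[0,0,0.003],[0,0,0],0.02],[[0,0,0.002],[0,0,0],0.02],[[0,0,0],[0,0,0],0.02]]'
python3 -c "
from h import *
delta([506.1,126.0,94],102.4)"
```

```text
time_s: 21.58
ee_pos: [507.9, 124.7, 99.1]
tcp_rot: [-0.329, 3.119, -0.003]
ft_force: [0.3, 0.0, -1.9]
width: 0.308
t21.6 pos [507.9 124.7  99.1] xyaw -168.0 tilt [ 0.005 -0.001] F [ 0.3  0.  -1.9] M [0.03 0.01 0.02] w 27.2 j6 -1.59
shift [0.0015 0.0017 0.0051] turn -0.35464321818157885
level rotvec deg (tool) [-0.13  0.26  0.  ]
```

```bash
python3 -m inch '[[[0.0017,0.0015,0.001],[0,0.3,0],0.02],[[0,0,0.003],[0,0,0],0.02],[[0,0,0],[0,0,0],0.02],[[0,0,0],[0,0,0],0.02]]'
python3 -c "
from h import *
delta([506.1,126.0,73],102.4)"
```

```text
time_s: 21.92
ee_pos: [506.6, 126.3, 95.8]
tcp_rot: [-0.33, 3.123, -0.003]
ft_force: [0.3, -1.1, -1.3]
width: 0.305
t21.9 pos [506.6 126.3  95.8] xyaw -167.9 tilt [ 0.001 -0.002] F [ 0.3 -1.1 -1.3] M [ 0.06 -0.04 -0.04] w 26.9 j6 -1.58
shift [ 0.0005 -0.0001  0.0228] turn -0.33150218335437387
level rotvec deg (tool) [-0.13  0.05  0.  ]
```

```bash
python3 -m inch '[[[0.0005,0,0.005],[0,0,0],0.02],[[0,0,0.004],[0,0,0],0.02],[[0,0,0.003],[0,0,0],0.02],[[0,0,0.003],[0,0,0],0.02]]'
python3 -m inch '[[[0,0,0.003],[0,0,0],0.02],[[0,0,0.002],[0,0,0],0.02],[[0,0,0.002],[0,0,0],0.02]]'
python3 -c "
from h import *
delta([506.1,126,73],102.4)"
```

```text
time_s: 22.25
ee_pos: [506.5, 126.3, 80.1]
tcp_rot: [-0.33, 3.122, -0.003]
ft_force: [0.4, -0.1, -2.1]
width: 0.309
time_s: 22.5
ee_pos: [507.3, 125.9, 72.7]
tcp_rot: [-0.331, 3.12, -0.004]
ft_force: [0.1, 0.2, -1.4]
width: 0.308
t22.5 pos [507.3 125.9  72.7] xyaw -167.9 tilt [ 0.004 -0.002] F [ 0.1  0.2 -1.4] M [0.03 0.03 0.05] w 27.1 j6 -1.58
shift [ 0.0012  0.0004 -0.0003] turn -0.3079786953910997
level rotvec deg (tool) [-0.18  0.19  0.  ]
```

```bash
python3 -m inch '[[[0.001,0,0.002],[0,0,0],0.02],[[0,0,0.001],[0,0,0],0.02]]'; python3 -m inch '[[[0,0,0],[0,0,0],0.045],[[0,0,0],[0,0,0],0.045],[[0,0,0],[0,0,0],0.045],[[0,0,-0.01],[0,0,0],0.045],[[0,0,-0.02],[0,0,0],0.045],[[-0.01,0.005,-0.035],[0,0,0],0.045],[[-0.02,0.015,-0.035],[0,0,0],0.045],[[-0.02,0.015,-0.035],[0,0,0],0.06],[[-0.02,0.015,-0.02],[0,0,0],0.06],[[0,0,0],[0,0,0],0.06],[[0,0,0],[0,0,0],0.06]]'
python3 -c "
from h import *
h=C; u=np.array([np.cos(np.radians(YAW)),np.sin(np.radians(YAW))]); v=np.array([-u[1],u[0]])
for i,(a,b) in enumerate([(1,1),(1,-1),(-1,-1),(-1,1)]): print('handle',i,(C+78*(a*u+b*v)).round(1))
st()
r=shot('wrist','w6'); np.savez('pics/w6.npz',**r)
c=hough(r,(230,40,400,220),(15,25));print(c)
for o in handles(r): print(o)
"
```

```text
time_s: 22.67
ee_pos: [507.6, 125.9, 70.9]
tcp_rot: [-0.33, 3.119, -0.004]
ft_force: [-4.0, -1.5, 13.0]
width: 0.309
time_s: 23.58
ee_pos: [563.0, 191.7, 233.7]
tcp_rot: [0.328, -3.124, 0.002]
ft_force: [-0.1, -0.1, -0.9]
width: 0.682
handle 0 [590. 257.]
handle 1 [623.4 104.6]
handle 2 [471.   71.2]
handle 3 [437.6 223.6]
t23.6 pos [563.  191.7 233.7] xyaw -168.0 tilt [-0.001 -0.001] F [-0.1 -0.1 -0.9] M [0.03 0.06 0.02] w 60.1 j6 -1.49
[[329.5        178.5         19.06666756]
 [329.5        104.83333588  18.13333321]
 [254.83333397 106.16666412  20.16666603]
 [257.16666603 178.83332825  18.63333321]]
(array([-74.5, -79.1]), [(np.float64(39.8), np.float64(2.9)), (np.float64(26.0), np.float64(-0.1)), (np.float64(13.0), np.float64(8.8))])
(array([-80.6,  78.8]), [(np.float64(34.7), np.float64(9.1)), (np.float64(34.6), np.float64(8.8)), (np.float64(7.9), np.float64(-89.6))])
(array([71.1, 84.8]), [(np.float64(48.5), np.float64(-89.6)), (np.float64(47.7), np.float64(-40.9)), (np.float64(36.6), np.float64(12.7))])
(array([ 71.8, -67.4]), [(np.float64(50.2), np.float64(-89.6)), (np.float64(36.8), np.float64(-55.7)), (np.float64(25.6), np.float64(9.3))])
```

View pics/w6.png

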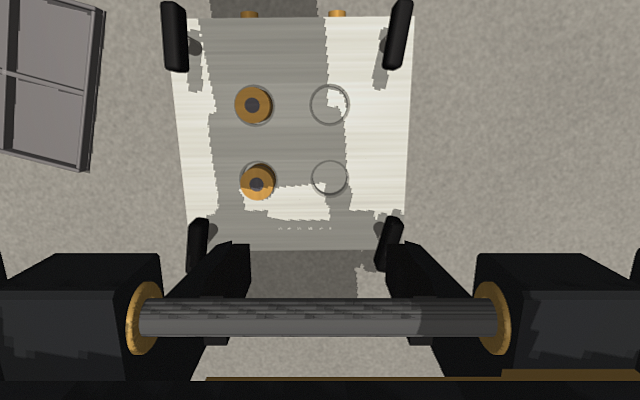

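Both cartridges are seated in ports 1 and 2 (rings at (252,105) and (257,182)); the other two ports are empty, as are the tray compartments in view. Now the screws, in the order 0, 2, 1, 3.

```bash
python3 -m inch '[[[-0.01,0.014,0.01],[0,0,4.5],0.05],[[-0.01,0.014,0.02],[0,0,4.5],0.05],[[-0.01,0.014,0.02],[0,0,4.5],0.05],[[-0.005,0.008,0.02],[0,0,0],0.05],[[0,0,0.015],[0,0,0],0.05],[[0,0,0],[0,0,0],0.05],[[0,0,0],[0,0,0],0.05]]'
python3 -c "
from h import *
delta([590,257,125],102.4-14.2)"
```

```text
time_s: 24.22
ee_pos: [585.3, 239.9, 138.4]
tcp_rot: [-0.066, -3.128, 0.011]
ft_force: [0.5, 0.2, 0.0]
width: 0.57
t24.2 pos [585.3 239.9 138.4] xyaw 177.6 tilt [-0.013 -0.007] F [0.5 0.2 0. ] M [-0.01 -0.01 -0.06] w 50.2 j6 -1.18
shift [-0.0041  0.0173  0.0132] turn -0.6157390142808197
level rotvec deg (tool) [-0.42 -0.71 -0.  ]
```

```bash
python3 -m inch '[[[-0.002,0.006,0],[-0.2,-0.4,-0.6],0.05],[[-0.001,0.006,0.003],[-0.2,-0.3,0],0.05],[[0,0.003,0.005],[0,0,0],0.05],[[0,0,0],[0,0,0],0.05],[[0,0,0],[0,0,0],0.05]]'
python3 -c "
from h import *
delta([590,257,94],102.4-14.2)"
```

```text
time_s: 24.63
ee_pos: [588.4, 254.4, 131.3]
tcp_rot: [0.051, 3.14, 0.001]
ft_force: [-0.4, -0.7, 0.3]
width: 0.571
t24.6 pos [588.4 254.4 131.3] xyaw 178.2 tilt [0.002 0.001] F [-0.4 -0.7  0.3] M [-0.04 -0.05  0.04] w 50.3 j6 -1.17
shift [-0.0015  0.0026  0.0373] turn -0.046157021491623595
level rotvec deg (tool) [ 0.03  0.09 -0.  ]
```

```bash
python3 -m inch '[[[-0.0012,0.002,0.005],[0,0,0],0.05],[[0,0,0.01],[0,0,0],0.05],[[0,0,0.01],[0,0,0],0.05],[[0,0,0.006],[0,0,0],0.05],[[0,0,0.002],[0,0,0],0.05],[[0,0,0],[0,0,0],0.05]]'
python3 -c "
from h import *
delta([590,257,94],102.4-14.2)"
```

```text
time_s: 25.13
ee_pos: [590.8, 256.9, 96.4]
tcp_rot: [0.05, 3.137, 0.002]
ft_force: [0.0, 0.2, -0.1]
width: 0.566
t25.1 pos [590.8 256.9  96.4] xyaw 178.2 tilt [0.004 0.001] F [ 0.   0.2 -0.1] M [0.02 0.05 0.01] w 49.9 j6 -1.17
shift [0.0008 0.0001 0.0024] turn -0.036093881290426566
level rotvec deg (tool) [0.08 0.23 0.  ]
```

```bash
python3 -m inch '[[[0.0008,0,0.001],[0,0,0],0.005],[[0,0,0],[0,0,0],0.005],[[0,0,0.0005],[0,0,0],0.005],[[0,0,0],[0,0,0],0.005],[[0,0,0.0005],[0,0,0],0.005],[[0,0,0],[0,0,0],0.005],[[0,0,0],[0,0,0],0.005]]' 30
python3 -c "
from h import *
st()"
python3 -m inch '[[[0,0,0.0003],[0,0,3],0.005],[[0,0,0.0003],[0,0,3],0.005]]'
python3 -c "
from h import *
st()"
```

```text
time_s: 25.72
ee_pos: [589.8, 255.8, 94.0]
tcp_rot: [0.05, 3.138, -0.001]
ft_force: [-0.3, -1.1, -1.5]
width: 0.134
t25.7 pos [589.8 255.8  94. ] xyaw 178.2 tilt [ 0.003 -0.001] F [-0.3 -1.1 -1.5] M [-0.08 -0.07 -0.05] w 11.8 j6 -1.17
time_s: 25.88
ee_pos: [589.9, 255.9, 93.8]
tcp_rot: [0.218, 3.13, 0.0]
ft_force: [-0.3, -0.0, 0.4]
width: 0.136
t25.9 pos [589.9 255.9  93.8] xyaw 172.0 tilt [ 0.004 -0.   ] F [-0.3 -0.   0.4] M [-0.09  0.12  0.07] w 11.9 j6 -1.06
```

```bash
python3 -m inch '[[[0,0,0.0003],[0,0,5.5],0.005],[[0,0,0.0003],[0,0,5.5],0.005],[[0,0,0.0003],[0,0,5.5],0.005],[[0,0,0.0003],[0,0,5.5],0.005],[[0,0,0.0003],[0,0,5.5],0.005],[[0,0,0.0003],[0,0,5.5],0.005],[[0,0,0.0003],[0,0,5.5],0.005],[[0,0,0.0003],[0,0,5.5],0.005],[[0,0,0],[0,0,2],0.005]]'
python3 -c "
from h import *
st()"
```

```text
time_s: 26.63
ee_pos: [590.5, 256.9, 92.4]
tcp_rot: [1.479, 2.767, 0.005]
ft_force: [0.8, -0.3, -1.8]
width: 0.131
t26.6 pos [590.5 256.9  92.4] xyaw 123.8 tilt [0.006 0.001] F [ 0.8 -0.3 -1.8] M [-0.44  0.07  0.1 ] w 11.6 j6 -0.22
```

```bash
python3 -m inch '[[[0,0,0],[0,0,0],0.05],[[0,0,0],[0,0,0],0.05],[[0,0,0],[0,0,0],0.05],[[0,0,-0.005],[0,0,0],0.05],[[0,0,-0.015],[0,0,0],0.05],[[0,0,-0.02],[0,0,0],0.05],[[0,0,-0.02],[0,0,0],0.05],[[0,0,-0.01],[0,0,0],0.05],[[-0.009,-0.021,-0.001],[0,0,0],0.05],[[-0.009,-0.021,-0.001],[0,0,0],0.05],[[-0.009,-0.021,-0.001],[0,0,0],0.05],[[-0.009,-0.021,-0.001],[0,0,0],0.05],[[-0.009,-0.021,-0.001],[0,0,0],0.05],[[-0.009,-0.021,-0.001],[0,0,0],0.05],[[-0.009,-0.021,-0.001],[0,0,0],0.05],[[-0.009,-0.021,-0.001],[0,0,0],0.05],[[-0.009,-0.021,-0.001],[0,0,0],0.05],[[0,0,0],[0,0,0],0.05]]'
python3 -m inch '[[[0,0,0],[0,0,-6.5],0.05],[[0,0,0],[0,0,-6.5],0.05],[[0,0,0],[0,0,-6.5],0.05],[[0,0,0],[0,0,-6.5],0.05],[[0,0,0],[0,0,-6.5],0.05],[[0,0,0],[0,0,-6.5],0.05],[[0,0,0],[0,0,-6.5],0.05],[[0,0,0],[0,0,-6.5],0.05],[[0,0,0],[0,0,-6.5],0.05],[[0,0,0],[0,0,-6.5],0.05],[[0,0,0],[0,0,0],0.05]]'
python3 -c "
from h import *
delta([471,71.2,125],102.4-2.9)"
```

```text
time_s: 28.13
ee_pos: [476.4, 79.9, 178.2]
tcp_rot: [1.458, 2.771, 0.017]
ft_force: [-0.0, 1.0, -0.8]
width: 0.566
time_s: 29.05
ee_pos: [481.3, 84.1, 182.0]
tcp_rot: [-0.344, 3.096, 0.012]
ft_force: [-1.0, 0.3, -0.3]
width: 0.567
t29.1 pos [481.3  84.1 182. ] xyaw -167.3 tilt [0.025 0.011] F [-1.   0.3 -0.3] M [ 0.01  0.02 -0.  ] w 49.9 j6 -1.68
shift [ 0.0144 -0.0106  0.0566] turn 3.1966825018143084
level rotvec deg (tool) [ 0.29  1.53 -0.  ]
```

```bash
python3 -m inch '[[[0.005,-0.004,0.005],[0.1,0.8,1.6],0.05],[[0.005,-0.004,0.01],[0.1,0.7,1.6],0.05],[[0.003,-0.002,0.015],[0,0,0],0.05],[[0,0,0.012],[0,0,0],0.05],[[0,0,0.005],[0,0,0],0.05],[[0,0,0],[0,0,0],0.05],[[0,0,0],[0,0,0],0.05]]'
python3 -c "
from h import *
delta([471,71.2,94],102.4-2.9)"
```

```text
time_s: 29.63
ee_pos: [471.6, 72.3, 133.3]
tcp_rot: [0.217, -3.133, -0.003]
ft_force: [1.0, -0.4, -0.1]
width: 0.569
t29.6 pos [471.6  72.3 133.3] xyaw -172.1 tilt [-0.001  0.002] F [ 1.  -0.4 -0.1] M [ 0.03  0.   -0.08] w 50.1 j6 -1.61
shift [ 0.0007 -0.0011  0.0393] turn -1.5713073911214082
level rotvec deg (tool) [ 0.13 -0.04 -0.  ]
```

```bash
python3 -m inch '[[[0.0005,-0.001,0.006],[0,0,-2],0.05],[[0,0,0.01],[0,0,0],0.05],[[0,0,0.01],[0,0,0],0.05],[[0,0,0.007],[0,0,0],0.05],[[0,0,0.003],[0,0,0],0.05],[[0,0,0],[0,0,0],0.05]]'
python3 -c "
from h import *
delta([471,71.2,94],102.4-2.9)"
```

```text
time_s: 30.13
ee_pos: [473.3, 71.8, 96.8]
tcp_rot: [-0.263, 3.128, 0.004]
ft_force: [-0.8, 0.6, 0.2]
width: 0.565
t30.1 pos [473.3  71.8  96.8] xyaw -170.4 tilt [0.003 0.003] F [-0.8  0.6  0.2] M [ 0.   -0.   -0.04] w 49.8 j6 -1.64
shift [ 0.0024 -0.0002  0.0028] turn 0.10146406993784751
level rotvec deg (tool) [0.12 0.18 0.  ]
```

```bash
python3 -m inch '[[[0.0022,0,0.001],[0,0,0],0.005],[[0,0,0.0005],[0,0,0],0.005],[[0.0002,0,0.0005],[0,0,0],0.005],[[0,0,0],[0,0,0],0.005],[[0.0002,0,0.0005],[0,0,0],0.005],[[0,0,0],[0,0,0],0.005],[[0,0,0],[0,0,0],0.005]]' 30
python3 -c "
from h import *
st()"
python3 -m inch '[[[0,0,0.0003],[0,0,5.5],0.005],[[0,0,0.0003],[0,0,5.5],0.005],[[0,0,0.0003],[0,0,5.5],0.005],[[0,0,0.0003],[0,0,5.5],0.005],[[0,0,0.0003],[0,0,5.5],0.005],[[0,0,0.0003],[0,0,5.5],0.005],[[0,0,0.0003],[0,0,5.5],0.005],[[0,0,0.0003],[0,0,5.5],0.005],[[0,0,0.0003],[0,0,5.5],0.005],[[0,0,0],[0,0,5.5],0.005],[[0,0,0],[0,0,1],0.005]]'
python3 -c "
from h import *
st()"
```

```text
time_s: 30.72
ee_pos: [471.0, 69.7, 94.8]
tcp_rot: [-0.264, 3.127, -0.002]
ft_force: [0.2, -0.8, -2.5]
width: 0.134
t30.7 pos [471.   69.7  94.8] xyaw -170.4 tilt [ 0.004 -0.001] F [ 0.2 -0.8 -2.5] M [-0.27 -0.18  0.06] w 11.8 j6 -1.64
time_s: 31.63
ee_pos: [471.3, 70.5, 92.7]
tcp_rot: [1.302, 2.854, 0.004]
ft_force: [0.6, -1.2, -2.5]
width: 0.131
t31.6 pos [471.3  70.5  92.7] xyaw 131.0 tilt [0.006 0.   ] F [ 0.6 -1.2 -2.5] M [-0.24 -0.1   0.04] w 11.5 j6 -0.62
```

```bash
python3 -m inch '[[[0,0,0.0003],[0,0,5],0.005],[[0,0,0],[0,0,1.8],0.005],[[0,0,0],[0,0,0],0.005]]'
python3 -c "
from h import *
st()"
python3 -m inch '[[[0,0,0],[0,0,0],0.05],[[0,0,0],[0,0,0],0.05],[[0,0,0],[0,0,0],0.05],[[0,0,-0.005],[0,0,0],0.05],[[0,0,-0.015],[0,0,0],0.05],[[0,0,-0.02],[0,0,0],0.05],[[0,0,-0.02],[0,0,0],0.05],[[0,0,-0.01],[0,0,0],0.05],[[-0.0076,0.0195,-0.001],[0,0,0],0.05],[[-0.0076,0.0195,-0.001],[0,0,0],0.05],[[-0.0076,0.0195,-0.001],[0,0,0],0.05],[[-0.0076,0.0195,-0.001],[0,0,0],0.05],[[-0.0076,0.0195,-0.001],[0,0,0],0.05],[[-0.0076,0.0195,-0.001],[0,0,0],0.05],[[-0.0076,0.0195,-0.001],[0,0,0],0.05],[[0,0,0],[0,0,0],0.05]]'
python3 -m inch '[[[0,0,0],[0,0,-6.3],0.05],[[0,0,0],[0,0,-6.3],0.05],[[0,0,0],[0,0,-6.3],0.05],[[0,0,0],[0,0,-6.3],0.05],[[0,0,0],[0,0,-6.3],0.05],[[0,0,0],[0,0,-6.3],0.05],[[0,0,0],[0,0,-6.3],0.05],[[0,0,0],[0,0,-6.3],0.05],[[0,0,0],[0,0,-6.3],0.05],[[0,0,0],[0,0,0],0.05]]'
python3 -c "
from h import *
delta([623.4,104.6,128],102.4-9)"
```

```text
time_s: 31.88
ee_pos: [471.5, 70.5, 92.4]
tcp_rot: [1.468, 2.771, 0.005]
ft_force: [0.8, -0.9, -1.6]
width: 0.136
t31.9 pos [471.5  70.5  92.4] xyaw 124.2 tilt [0.006 0.   ] F [ 0.8 -0.9 -1.6] M [-0.27 -0.05  0.04] w 12.0 j6 -0.50
time_s: 33.22
ee_pos: [618.8, 106.5, 177.3]
tcp_rot: [1.452, 2.778, 0.01]
ft_force: [0.8, 0.2, 0.2]
width: 0.565
time_s: 34.05
ee_pos: [611.0, 105.2, 174.7]
tcp_rot: [0.123, -3.137, -0.002]
ft_force: [0.3, -0.1, 0.4]
width: 0.567
t34.0 pos [611.  105.2 174.7] xyaw -175.5 tilt [-0.002  0.001] F [ 0.3 -0.1  0.4] M [ 0.06 -0.03  0.  ] w 50.0 j6 -1.52
shift [-0.0124 -0.0016  0.0467] turn 1.106803492467833
level rotvec deg (tool) [ 0.08 -0.1   0.  ]
```

```bash
python3 -m inch '[[[-0.004,-0.001,0.01],[0,0,1],0.05],[[-0.004,-0.001,0.015],[0,0,0],0.05],[[-0.003,0,0.012],[0,0,0],0.05],[[0,0,0.004],[0,0,0],0.05],[[0,0,0],[0,0,0],0.05],[[0,0,0],[0,0,0],0.05]]'
python3 -c "
from h import *
delta([623.6,104.0,94],102.4-9)"
```

```text
time_s: 34.55
ee_pos: [620.3, 103.2, 127.1]
tcp_rot: [0.076, -3.134, -0.002]
ft_force: [1.3, -0.6, 0.4]
width: 0.568
t34.5 pos [620.3 103.2 127.1] xyaw -177.2 tilt [-0.006  0.001] F [ 1.3 -0.6  0.4] M [ 0.04 -0.02 -0.08] w 50.0 j6 -1.50
shift [-0.0036  0.0006  0.0331] turn -0.6118754772048192
level rotvec deg (tool) [ 0.06 -0.36  0.  ]
```

```bash
python3 -m inch '[[[-0.002,0.0005,0.003],[0,-0.4,-0.6],0.05],[[-0.0005,0,0.01],[0,0,0],0.05],[[0,0,0.01],[0,0,0],0.05],[[0,0,0.006],[0,0,0],0.05],[[0,0,0.001],[0,0,0],0.05],[[0,0,0],[0,0,0],0.05]]'
python3 -c "
from h import *
delta([623.6,104.0,94],102.4-9)"
```

```text
time_s: 35.05
ee_pos: [623.0, 104.0, 93.7]
tcp_rot: [-0.093, 3.139, 0.002]
ft_force: [1.0, -0.4, -0.2]
width: 0.567
t35.0 pos [623.  104.   93.7] xyaw -176.6 tilt [0.001 0.001] F [ 1.  -0.4 -0.2] M [0.06 0.   0.02] w 49.9 j6 -1.51
shift [-0.0006 -0.0001 -0.0003] turn 0.006494534548465936
level rotvec deg (tool) [ 0.07  0.07 -0.  ]
```

```bash
python3 -m inch '[[[0,0,0],[0,0,0],0.005],[[0,0,0.0003],[0,0,0],0.005],[[0,0,0],[0,0,0],0.005],[[0,0,0],[0,0,0],0.005],[[0.0002,0,0.0003],[0,0,0],0.005],[[0,0,0],[0,0,0],0.005],[[0,0,0],[0,0,0],0.005]]' 30
python3 -c "
from h import *
st()"
python3 -m inch '[[[0,0,0.0003],[0,0,5.5],0.005],[[0,0,0.0003],[0,0,5.5],0.005],[[0,0,0.0003],[0,0,5.5],0.005],[[0,0,0.0003],[0,0,5.5],0.005],[[0,0,0.0003],[0,0,5.5],0.005],[[0,0,0.0003],[0,0,5.5],0.005],[[0,0,0.0003],[0,0,5.5],0.005],[[0,0,0.0003],[0,0,5.5],0.005],[[0,0,0.0003],[0,0,5.5],0.005],[[0,0,0],[0,0,5.5],0.005],[[0,0,0],[0,0,1],0.005]]'
python3 -c "
from h import *
st()"
```

```text
time_s: 35.63
ee_pos: [623.6, 103.8, 94.4]
tcp_rot: [-0.093, 3.137, 0.001]
ft_force: [0.6, -0.1, -0.9]
width: 0.135
t35.6 pos [623.6 103.8  94.4] xyaw -176.6 tilt [0.003 0.001] F [ 0.6 -0.1 -0.9] M [-0.14 -0.   -0.03] w 11.9 j6 -1.51
time_s: 36.55
ee_pos: [624.6, 104.6, 92.6]
tcp_rot: [1.45, 2.781, 0.004]
ft_force: [1.4, -0.0, -1.4]
width: 0.134
t36.5 pos [624.6 104.6  92.6] xyaw 124.9 tilt [0.006 0.   ] F [ 1.4 -0.  -1.4] M [-0.33  0.11  0.12] w 11.8 j6 -0.48
```

```bash
python3 -m inch '[[[0,0,0],[0,0,1.2],0.005],[[0,0,0],[0,0,0],0.005]]'
python3 -c "
from h import *
st()"
python3 -m inch '[[[0,0,0],[0,0,0],0.05],[[0,0,0],[0,0,0],0.05],[[0,0,0],[0,0,0],0.05],[[0,0,-0.005],[0,0,0],0.05],[[0,0,-0.015],[0,0,0],0.05],[[0,0,-0.02],[0,0,0],0.05],[[0,0,-0.02],[0,0,0],0.05],[[0,0,-0.01],[0,0,0],0.05],[[0.021,-0.0092,-0.001],[0,0,0],0.05],[[0.021,-0.0092,-0.001],[0,0,0],0.05],[[0.021,-0.0092,-0.001],[0,0,0],0.05],[[0.021,-0.0092,-0.001],[0,0,0],0.05],[[0.021,-0.0092,-0.001],[0,0,0],0.05],[[0.021,-0.0092,-0.001],[0,0,0],0.05],[[0.021,-0.0092,-0.001],[0,0,0],0.05],[[0.021,-0.0092,-0.001],[0,0,0],0.05],[[0.021,-0.0092,-0.001],[0,0,0],0.05],[[0,0,0],[0,0,0],0.05]]'
python3 -m inch '[[[0,0,0],[0,0,-6.3],0.05],[[0,0,0],[0,0,-6.3],0.05],[[0,0,0],[0,0,-6.3],0.05],[[0,0,0],[0,0,-6.3],0.05],[[0,0,0],[0,0,-6.3],0.05],[[0,0,0],[0,0,-6.3],0.05],[[0,0,0],[0,0,-6.3],0.05],[[0,0,0],[0,0,-6.3],0.05],[[0,0,0],[0,0,-6.3],0.05],[[0,0,0],[0,0,0],0.05]]'
python3 -c "
from h import *
delta([438.1,222.8,128],102.4-9)"
```

```text
time_s: 36.72
ee_pos: [624.7, 104.6, 92.5]
tcp_rot: [1.477, 2.767, 0.004]
ft_force: [0.5, 0.4, -0.4]
width: 0.13
t36.7 pos [624.7 104.6  92.5] xyaw 123.8 tilt [ 0.006 -0.   ] F [ 0.5  0.4 -0.4] M [-0.26  0.17  0.06] w 11.5 j6 -0.46
time_s: 38.22
ee_pos: [444.4, 217.8, 178.5]
tcp_rot: [1.472, 2.765, 0.014]
ft_force: [-0.1, -0.5, -0.4]
width: 0.565
time_s: 39.05
ee_pos: [449.1, 216.3, 181.4]
tcp_rot: [-0.103, 3.119, 0.005]
ft_force: [0.1, -0.1, 0.1]
width: 0.566
t39.0 pos [449.1 216.3 181.4] xyaw -176.2 tilt [0.021 0.004] F [ 0.1 -0.1  0.1] M [ 0.04 -0.    0.01] w 49.9 j6 -1.23
shift [0.0117 0.0071 0.0532] turn 0.36813915883770676
level rotvec deg (tool) [0.15 1.21 0.  ]
```

```bash
python3 -m inch '[[[0.004,0.0025,0.01],[0,0.6,0],0.05],[[0.004,0.0025,0.015],[0,0.6,0],0.05],[[0.003,0.0015,0.015],[0,0,0],0.05],[[0,0,0.008],[0,0,0],0.05],[[0,0,0],[0,0,0],0.05],[[0,0,0],[0,0,0],0.05]]'
python3 -c "
from h import *
delta([438.1,222.8,94],102.4-9)"
```

```text
time_s: 39.55
ee_pos: [437.5, 221.9, 127.7]
tcp_rot: [0.082, -3.137, -0.003]
ft_force: [1.1, 0.3, 0.0]
width: 0.561
t39.5 pos [437.5 221.9 127.7] xyaw -177.0 tilt [-0.004  0.002] F [1.1 0.3 0. ] M [ 0.01  0.01 -0.02] w 49.4 j6 -1.21
shift [-0.0007  0.0008  0.0337] turn -0.4002443676467067
level rotvec deg (tool) [ 0.12 -0.2   0.  ]
```

```bash
python3 -m inch '[[[0,0.0007,0.003],[0.1,-0.2,0],0.05],[[0.0005,0,0.01],[0,0,0],0.05],[[0,0,0.01],[0,0,0],0.05],[[0,0,0.006],[0,0,0],0.05],[[0,0,0.001],[0,0,0],0.05],[[0,0,0],[0,0,0],0.05]]'
python3 -c "
from h import *
delta([438.1,222.8,94],102.4-9)"
```

```text
time_s: 40.05
ee_pos: [437.6, 222.9, 95.0]
tcp_rot: [-0.08, 3.139, 0.001]
ft_force: [0.3, -0.3, -0.1]
width: 0.565
t40.0 pos [437.6 222.9  95. ] xyaw -177.1 tilt [0.001 0.001] F [ 0.3 -0.3 -0.1] M [ 0.04 -0.02 -0.02] w 49.8 j6 -1.20
shift [-0.0005 -0.0001  0.001 ] turn -0.48477182841307354
level rotvec deg (tool) [ 0.03  0.07 -0.  ]
```

```bash
python3 -m inch '[[[0,0,0.0005],[0,0,0],0.005],[[0,0,0.0003],[0,0,0],0.005],[[0,0,0],[0,0,0],0.005],[[0,0,0],[0,0,0],0.005],[[0.0002,0,0.0003],[0,0,0],0.005],[[0,0,0],[0,0,0],0.005],[[0,0,0],[0,0,0],0.005]]' 30
python3 -c "
from h import *
st()"
python3 -m inch '[[[0,0,0.0003],[0,0,5.5],0.005],[[0,0,0.0003],[0,0,5.5],0.005],[[0,0,0.0003],[0,0,5.5],0.005],[[0,0,0.0003],[0,0,5.5],0.005],[[0,0,0.0003],[0,0,5.5],0.005],[[0,0,0.0003],[0,0,5.5],0.005],[[0,0,0.0003],[0,0,5.5],0.005],[[0,0,0.0003],[0,0,5.5],0.005],[[0,0,0.0003],[0,0,5.5],0.005],[[0,0,0],[0,0,5.5],0.005],[[0,0,0],[0,0,1],0.005]]'
python3 -c "
from h import *
st()"
```

```text
time_s: 40.63
ee_pos: [438.4, 221.6, 94.7]
tcp_rot: [-0.082, 3.137, -0.003]
ft_force: [0.3, -2.3, -1.4]
width: 0.132
t40.6 pos [438.4 221.6  94.7] xyaw -177.0 tilt [ 0.003 -0.002] F [ 0.3 -2.3 -1.4] M [-0.08  0.04  0.05] w 11.7 j6 -1.20
time_s: 41.55
ee_pos: [438.0, 221.9, 93.2]
tcp_rot: [1.466, 2.775, 0.002]
ft_force: [0.6, -0.2, -1.7]
width: 0.135
t41.5 pos [438.  221.9  93.2] xyaw 124.3 tilt [ 0.004 -0.001] F [ 0.6 -0.2 -1.7] M [-0.35 -0.14  0.03] w 11.9 j6 -0.18
```

```bash
python3 -m inch '[[[0,0,0],[0,0,0],0.05],[[0,0,0],[0,0,0],0.05],[[0,0,0],[0,0,0],0.05],[[0,0,-0.005],[0,0,0],0.05],[[0,0,-0.015],[0,0,0],0.05],[[0,0,-0.02],[0,0,0],0.05],[[0,0,-0.02],[0,0,0],0.05],[[0,0,-0.01],[0,0,0],0.05],[[-0.0076,0.0195,-0.001],[0,0,0],0.05],[[-0.0076,0.0195,-0.001],[0,0,0],0.05],[[-0.0076,0.0195,-0.001],[0,0,0],0.05],[[-0.0076,0.0195,-0.001],[0,0,0],0.05],[[-0.0076,0.0195,-0.001],[0,0,0],0.05],[[-0.0076,0.0195,-0.001],[0,0,0],0.05],[[-0.0076,0.0195,-0.001],[0,0,0],0.05],[[0,0,0],[0,0,0],0.05],[[0,0,0],[0,0,0],0.05]]'
python3 -c "
from h import *
delta([590.5,256.5,125],102.4-68.75)
r=shot('scene'); cv2.imwrite('pics/s3.png',cv2.resize(r['img'][110:290,220:420],None,fx=3,fy=3,interpolation=cv2.INTER_CUBIC))"
```

```text
time_s: 42.97
ee_pos: [585.6, 258.9, 177.5]
tcp_rot: [1.444, 2.786, 0.008]
ft_force: [-0.9, -0.7, 0.1]
width: 0.567
t43.0 pos [585.6 258.9 177.5] xyaw 125.2 tilt [0.006 0.003] F [-0.9 -0.7  0.1] M [-0.   -0.04 -0.01] w 50.0 j6 -0.24
shift [-0.0048  0.0023  0.0525] turn 1.569513728315087
level rotvec deg (tool) [0.34 0.07 0.  ]
```

View pics/s3.png

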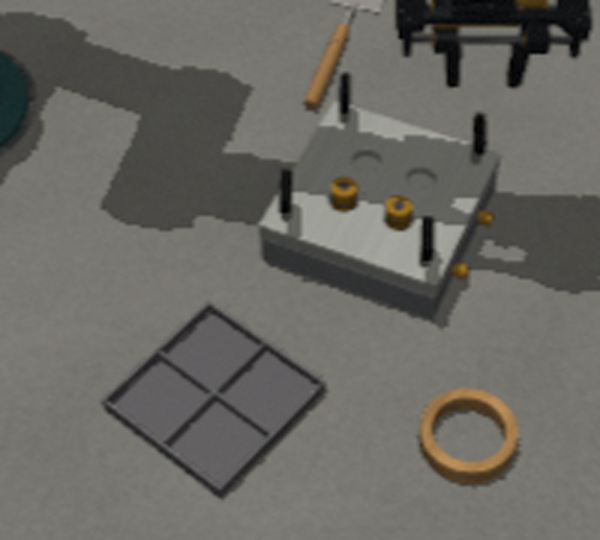

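Tray empty, both cartridges in their ports (crop (343,193) and (398,211)), and all four bars end-on at the same angle. Now round two, starting with handle 0.

```bash
python3 -m inch '[[[-0.002,0.001,0.01],[0,0,1],0.05],[[-0.002,0.001,0.015],[0,0,0],0.05],[[0,0,0.015],[0,0,0],0.05],[[0,0,0.008],[0,0,0],0.05],[[0,0,0],[0,0,0],0.05],[[0,0,0],[0,0,0],0.05]]'
python3 -c "
from h import *
delta([590.5,256.6,92],102.4-68.75)"
```

```text
time_s: 43.52
ee_pos: [584.1, 255.3, 125.7]
tcp_rot: [1.472, 2.773, 0.004]
ft_force: [-0.1, 1.0, 1.6]
width: 0.564
t43.5 pos [584.1 255.3 125.7] xyaw 124.1 tilt [0.003 0.002] F [-0.1  1.   1.6] M [-0.1   0.01 -0.02] w 49.7 j6 -0.22
shift [-0.0025  0.006   0.0337] turn 0.4201838828311253
level rotvec deg (tool) [0.17 0.01 0.  ]
```

```bash
python3 -m inch '[[[-0.0025,0.0055,0.002],[0,0,0],0.05],[[0,0,0.01],[0,0,0],0.05],[[0,0,0.01],[0,0,0],0.05],[[0,0,0.007],[0,0,0],0.05],[[0,0,0.001],[0,0,0],0.05],[[0,0,0],[0,0,0],0.05]]'
python3 -c "
from h import *
delta([590.5,256.6,91.5],102.4-68.75)"
```

```text
time_s: 44.02
ee_pos: [591.2, 256.9, 94.7]
tcp_rot: [1.472, 2.772, 0.008]
ft_force: [-0.1, -1.0, 0.2]
width: 0.565
t44.0 pos [591.2 256.9  94.7] xyaw 124.1 tilt [0.005 0.003] F [-0.1 -1.   0.2] M [-0.03  0.06 -0.01] w 49.8 j6 -0.22
shift [ 0.0002 -0.0007  0.0032] turn 0.41599863106974055
level rotvec deg (tool) [ 0.34  0.05 -0.  ]
```

```bash
python3 -m inch '[[[0,0,0.001],[0,0,0],0.005],[[0,0,0.001],[0,0,0],0.005],[[0,0,0.001],[0,0,0],0.005],[[0,0,0],[0,0,0],0.005],[[0,0,0.0003],[0,0,0],0.005],[[0,0,0],[0,0,0],0.005],[[0,0,0],[0,0,0],0.005]]' 30
python3 -c "
from h import *
st()"
python3 -m inch '[[[0,0,0.0003],[0,0,5.5],0.005],[[0,0,0.0003],[0,0,5.5],0.005],[[0,0,0.0003],[0,0,5.5],0.005],[[0,0,0.0003],[0,0,5.5],0.005],[[0,0,0.0003],[0,0,5.5],0.005],[[0,0,0.0003],[0,0,5.5],0.005],[[0,0,0.0003],[0,0,5.5],0.005],[[0,0,0.0003],[0,0,5.5],0.005],[[0,0,0.0003],[0,0,5.5],0.005],[[0,0,0.0003],[0,0,5.5],0.005],[[0,0,0],[0,0,5.5],0.005],[[0,0,0],[0,0,2],0.005]]'
python3 -c "
from h import *
st()"
```

```text
time_s: 44.6
ee_pos: [590.9, 256.5, 91.6]
tcp_rot: [1.472, 2.772, 0.006]
ft_force: [-0.1, -0.4, -0.3]
width: 0.131
t44.6 pos [590.9 256.5  91.6] xyaw 124.1 tilt [0.004 0.002] F [-0.1 -0.4 -0.3] M [-0.16  0.27 -0.01] w 11.6 j6 -0.22
time_s: 45.6
ee_pos: [591.7, 257.1, 89.6]
tcp_rot: [2.736, 1.539, 0.011]
ft_force: [0.7, -0.2, -1.9]
width: 0.136
t45.6 pos [591.7 257.1  89.6] xyaw 58.7 tilt [0.007 0.001] F [ 0.7 -0.2 -1.9] M [-0.29  0.17  0.03] w 11.9 j6 0.92
```

```bash
for i in 1; do python3 -m inch '[[[0,0,0.0002],[0,0,3],0.005],[[0,0,0],[0,0,2],0.005],[[0,0,0],[0,0,2],0.005]]'; python3 -c "
from h import *
st()"; python3 -m inch '[[[0,0,0],[0,0,2],0.005],[[0,0,0],[0,0,2],0.005]]'; python3 -c "
from h import *
st()"; done
```

```text
time_s: 45.85
ee_pos: [591.9, 257.0, 89.4]
tcp_rot: [2.827, 1.363, 0.011]
ft_force: [-0.1, 0.6, -0.7]
width: 0.14
t45.9 pos [591.9 257.   89.4] xyaw 51.5 tilt [0.008 0.   ] F [-0.1  0.6 -0.7] M [-0.24  0.21  0.71] w 12.3 j6 1.05
time_s: 46.02
ee_pos: [591.8, 256.7, 89.3]
tcp_rot: [2.87, 1.265, 0.011]
ft_force: [-0.7, -0.3, -1.2]
width: 0.146
t46.0 pos [591.8 256.7  89.3] xyaw 47.6 tilt [ 0.008 -0.002] F [-0.7 -0.3 -1.2] M [-0.23  0.26  0.78] w 12.9 j6 1.12
```

```bash
python3 -m inch '[[[0,0,0],[0,0,0],0.05],[[0,0,0],[0,0,0],0.05],[[0,0,0],[0,0,0],0.05],[[0,0,-0.005],[0,0,0],0.05],[[0,0,-0.015],[0,0,0],0.05],[[0,0,-0.02],[0,0,0],0.05],[[0,0,-0.02],[0,0,0],0.05],[[0,0,-0.01],[0,0,0],0.05],[[-0.0208,0.0035,-0.001],[0,0,0],0.05],[[-0.0208,0.0035,-0.001],[0,0,0],0.05],[[-0.0208,0.0035,-0.001],[0,0,0],0.05],[[-0.0208,0.0035,-0.001],[0,0,0],0.05],[[-0.0208,0.0035,-0.001],[0,0,0],0.05],[[-0.0208,0.0035,-0.001],[0,0,0],0.05],[[-0.0208,0.0035,-0.001],[0,0,0],0.05],[[-0.0208,0.0035,-0.001],[0,0,0],0.05],[[-0.0208,0.0035,-0.001],[0,0,0],0.05],[[-0.0208,0.0035,-0.001],[0,0,0],0.05],[[0,0,0],[0,0,0],0.05]]'
python3 -m inch '[[[0,0,0],[0,0,-6.5],0.05],[[0,0,0],[0,0,-6.5],0.05],[[0,0,0],[0,0,-6.5],0.05],[[0,0,0],[0,0,-6.5],0.05],[[0,0,0],[0,0,-6.5],0.05],[[0,0,0],[0,0,-6.5],0.05],[[0,0,0],[0,0,-6.5],0.05],[[0,0,0],[0,0,-6.5],0.05],[[0,0,0],[0,0,-6.5],0.05],[[0,0,0],[0,0,-6.5],0.05],[[0,0,0],[0,0,-6.5],0.05],[[0,0,0],[0,0,0],0.05]]'
python3 -c "
from h import *
delta([471.3,70.4,125],102.4-68.75)"
```

```text
time_s: 47.6
ee_pos: [475.8, 74.6, 176.4]
tcp_rot: [2.865, 1.275, 0.032]
ft_force: [0.1, 0.2, 0.1]
width: 0.568
time_s: 48.6
ee_pos: [482.9, 80.2, 180.7]
tcp_rot: [1.49, 2.737, 0.039]
ft_force: [-0.1, 0.2, 0.0]
width: 0.568
t48.6 pos [482.9  80.2 180.7] xyaw 122.9 tilt [0.034 0.01 ] F [-0.1  0.2  0. ] M [-0.11  0.04 -0.  ] w 50.1 j6 -0.47
shift [-0.0014 -0.0169  0.0552] turn -0.7757150032206539
level rotvec deg (tool) [1.95 0.57 0.  ]
```

```bash
python3 -m inch '[[[0,-0.005,0.008],[1,0.3,-0.4],0.05],[[0,-0.005,0.012],[0.9,0.3,0],0.05],[[0,-0.003,0.015],[0,0,0],0.05],[[0,0,0.01],[0,0,0],0.05],[[0,0,0.003],[0,0,0],0.05],[[0,0,0],[0,0,0],0.05],[[0,0,0],[0,0,0],0.05]]'
python3 -c "
from h import *
delta([471.3,70.4,92],102.4-68.75)"
```

```text
time_s: 49.18
ee_pos: [471.7, 73.8, 127.2]
tcp_rot: [-1.507, -2.751, 0.004]
ft_force: [0.7, 0.3, 0.6]
width: 0.565
t49.2 pos [471.7  73.8 127.2] xyaw 122.6 tilt [-0.006  0.   ] F [0.7 0.3 0.6] M [-0.08  0.01 -0.01] w 49.8 j6 -0.47
shift [-0.0028 -0.002   0.0352] turn -1.0833351749566162
level rotvec deg (tool) [-0.26 -0.18  0.  ]
```

```bash
python3 -m inch '[[[-0.0026,-0.002,0.002],[-0.2,-0.2,-1.4],0.05],[[0,0,0.01],[0,0,0],0.05],[[0,0,0.01],[0,0,0],0.05],[[0,0,0.008],[0,0,0],0.05],[[0,0,0.002],[0,0,0],0.05],[[0,0,0],[0,0,0],0.05]]'
python3 -c "
from h import *
delta([471.3,70.4,91.5],102.4-68.75)"
```

```text
time_s: 49.68
ee_pos: [472.8, 70.9, 93.4]
tcp_rot: [1.479, 2.77, 0.001]
ft_force: [0.7, -0.3, -0.2]
width: 0.565
t49.7 pos [472.8  70.9  93.4] xyaw 123.8 tilt [ 0.002 -0.   ] F [ 0.7 -0.3 -0.2] M [-0.04  0.02 -0.05] w 49.8 j6 -0.49
shift [ 0.0004 -0.0015  0.0019] turn 0.14947563369518946
level rotvec deg (tool) [ 0.06  0.06 -0.  ]
```

```bash
python3 -m inch '[[[0.0004,-0.0012,0.001],[0,0,0],0.005],[[0,0,0.0007],[0,0,0],0.005],[[0,0,0.0005],[0,0,0],0.005],[[0,0,0],[0,0,0],0.005],[[0,0,0.0003],[0,0,0],0.005],[[0,0,0],[0,0,0],0.005],[[0,0,0],[0,0,0],0.005]]' 30
python3 -c "
from h import *
st()"
python3 -m inch '[[[0,0,0.0003],[0,0,5.5],0.005],[[0,0,0.0003],[0,0,5.5],0.005],[[0,0,0.0003],[0,0,5.5],0.005],[[0,0,0.0003],[0,0,5.5],0.005],[[0,0,0.0003],[0,0,5.5],0.005],[[0,0,0.0003],[0,0,5.5],0.005],[[0,0,0.0003],[0,0,5.5],0.005],[[0,0,0.0003],[0,0,5.5],0.005],[[0,0,0.0003],[0,0,5.5],0.005],[[0,0,0.0003],[0,0,5.5],0.005],[[0,0,0],[0,0,5.5],0.005],[[0,0,0],[0,0,2],0.005]]'
python3 -m inch '[[[0,0,0.0002],[0,0,3],0.005],[[0,0,0],[0,0,2],0.005],[[0,0,0],[0,0,2],0.005]]'
python3 -c "
from h import *
st()"
```

```text
time_s: 50.27
ee_pos: [472.1, 71.0, 91.1]
tcp_rot: [1.479, 2.769, 0.002]
ft_force: [0.8, 1.5, -1.9]
width: 0.135
t50.3 pos [472.1  71.   91.1] xyaw 123.8 tilt [0.003 0.   ] F [ 0.8  1.5 -1.9] M [-0.01  0.09  0.07] w 11.9 j6 -0.49
time_s: 51.27
ee_pos: [473.6, 70.5, 89.0]
tcp_rot: [2.739, 1.53, 0.006]
ft_force: [1.3, 1.4, -1.2]
width: 0.13
time_s: 51.52
ee_pos: [473.5, 70.4, 88.7]
tcp_rot: [2.83, 1.354, 0.005]
ft_force: [0.5, 1.2, -0.5]
width: 0.139
t51.5 pos [473.5  70.4  88.7] xyaw 51.1 tilt [ 0.005 -0.003] F [ 0.5  1.2 -0.5] M [0.15 0.25 0.73] w 12.2 j6 0.78
```

```bash
python3 -m inch '[[[0,0,0],[0,0,0],0.05],[[0,0,0],[0,0,0],0.05],[[0,0,0],[0,0,0],0.05],[[0,0,-0.005],[0,0,0],0.05],[[0,0,-0.015],[0,0,0],0.05],[[0,0,-0.02],[0,0,0],0.05],[[0,0,-0.02],[0,0,0],0.05],[[0,0,-0.01],[0,0,0],0.05],[[0.0166,0.0132,-0.001],[0,0,0],0.05],[[0.0166,0.0132,-0.001],[0,0,0],0.05],[[0.0166,0.0132,-0.001],[0,0,0],0.05],[[0.0166,0.0132,-0.001],[0,0,0],0.05],[[0.0166,0.0132,-0.001],[0,0,0],0.05],[[0.0166,0.0132,-0.001],[0,0,0],0.05],[[0.0166,0.0132,-0.001],[0,0,0],0.05],[[0,0,0],[0,0,0],0.05]]'
python3 -m inch '[[[0,0,0],[0,0,-6.3],0.05],[[0,0,0],[0,0,-6.3],0.05],[[0,0,0],[0,0,-6.3],0.05],[[0,0,0],[0,0,-6.3],0.05],[[0,0,0],[0,0,-6.3],0.05],[[0,0,0],[0,0,-6.3],0.05],[[0,0,0],[0,0,-6.3],0.05],[[0,0,0],[0,0,-6.3],0.05],[[0,0,0],[0,0,-6.3],0.05],[[0,0,0],[0,0,-6.3],0.05],[[0,0,0],[0,0,-6.3],0.05],[[0,0,0],[0,0,0],0.05]]'
python3 -c "
from h import *
delta([624.2,104.2,125],102.4-68.75)"
```

```text
time_s: 52.85
ee_pos: [622.9, 104.4, 172.8]
tcp_rot: [2.826, 1.359, 0.009]
ft_force: [-0.2, -0.2, 0.4]
width: 0.565
time_s: 53.85
ee_pos: [612.4, 102.1, 169.6]
tcp_rot: [-1.467, -2.774, 0.011]
ft_force: [0.2, 0.4, 0.4]
width: 0.566
t53.9 pos [612.4 102.1 169.6] xyaw 124.3 tilt [-0.006 -0.005] F [0.2 0.4 0.4] M [-0.02  0.02  0.03] w 49.9 j6 -0.47
shift [-0.0049  0.0113  0.0446] turn 0.620980410669091
level rotvec deg (tool) [-0.45  0.02  0.  ]
```

```bash
python3 -m inch '[[[-0.002,0.004,0.005],[-0.4,0,0.5],0.05],[[-0.002,0.004,0.01],[0,0,0],0.05],[[0,0.002,0.015],[0,0,0],0.05],[[0,0,0.01],[0,0,0],0.05],[[0,0,0],[0,0,0],0.05],[[0,0,0],[0,0,0],0.05]]'
python3 -c "
from h import *
delta([624.2,104.2,92],102.4-68.75)"
```

```text
time_s: 54.35
ee_pos: [622.1, 103.8, 125.6]
tcp_rot: [-1.499, -2.76, 0.002]
ft_force: [0.2, 0.4, -0.0]
width: 0.567
t54.4 pos [622.1 103.8 125.6] xyaw 123.0 tilt [-0.001 -0.001] F [ 0.2  0.4 -0. ] M [-0.09 -0.01  0.01] w 49.9 j6 -0.45
shift [-0.0008  0.002   0.0336] turn -0.6703803194306772
level rotvec deg (tool) [-0.08 -0.01  0.  ]
```

```bash
python3 -m inch '[[[-0.0007,0.001,0.002],[0,0,-0.7],0.05],[[0,0,0.01],[0,0,0],0.05],[[0,0,0.01],[0,0,0],0.05],[[0,0,0.007],[0,0,0],0.05],[[0,0,0.001],[0,0,0],0.05],[[0,0,0],[0,0,0],0.05]]'
python3 -c "
from h import *
delta([624.2,104.2,91.5],102.4-68.75)"
```

```text
time_s: 54.85
ee_pos: [623.7, 103.7, 92.7]
tcp_rot: [-1.483, -2.769, 0.002]
ft_force: [0.3, -0.4, 0.0]
width: 0.565
t54.9 pos [623.7 103.7  92.7] xyaw 123.7 tilt [-0.001 -0.001] F [ 0.3 -0.4  0. ] M [-0.06  0.03 -0.01] w 49.8 j6 -0.46
shift [0.0001 0.0007 0.0012] turn 0.0076194216549509974
level rotvec deg (tool) [-0.07 -0.01  0.  ]
```

```bash
python3 -m inch '[[[0,0.0005,0.001],[0,0,0],0.005],[[0,0,0.0005],[0,0,0],0.005],[[0,0,0.0003],[0,0,0],0.005],[[0,0,0],[0,0,0],0.005],[[0,0,0.0003],[0,0,0],0.005],[[0,0,0],[0,0,0],0.005],[[0,0,0],[0,0,0],0.005]]' 30
python3 -c "
from h import *
st()"
python3 -m inch '[[[0,0,0.0003],[0,0,5.5],0.005],[[0,0,0.0003],[0,0,5.5],0.005],[[0,0,0.0003],[0,0,5.5],0.005],[[0,0,0.0003],[0,0,5.5],0.005],[[0,0,0.0003],[0,0,5.5],0.005],[[0,0,0.0003],[0,0,5.5],0.005],[[0,0,0.0003],[0,0,5.5],0.005],[[0,0,0.0003],[0,0,5.5],0.005],[[0,0,0.0003],[0,0,5.5],0.005],[[0,0,0.0003],[0,0,5.5],0.005],[[0,0,0],[0,0,5.5],0.005],[[0,0,0],[0,0,2],0.005]]'
python3 -m inch '[[[0,0,0.0002],[0,0,3],0.005],[[0,0,0],[0,0,2],0.005],[[0,0,0],[0,0,2],0.005]]'
python3 -c "
from h import *
st()"
```

```text
time_s: 55.43
ee_pos: [625.4, 104.6, 91.6]
tcp_rot: [1.483, 2.768, 0.002]
ft_force: [1.7, 1.6, -1.8]
width: 0.136
t55.4 pos [625.4 104.6  91.6] xyaw 123.6 tilt [0.002 0.   ] F [ 1.7  1.6 -1.8] M [-0.08  0.12 -0.02] w 12.0 j6 -0.46
time_s: 56.43
ee_pos: [626.8, 104.2, 89.6]
tcp_rot: [2.74, 1.529, 0.003]
ft_force: [1.5, 0.9, -1.0]
width: 0.134
time_s: 56.68
ee_pos: [626.9, 103.7, 89.2]
tcp_rot: [2.829, 1.353, 0.002]
ft_force: [1.9, 0.9, -1.1]
width: 0.137
t56.7 pos [626.9 103.7  89.2] xyaw 51.1 tilt [ 0.004 -0.004] F [ 1.9  0.9 -1.1] M [-0.08  0.29  0.65] w 12.0 j6 0.81
```

```bash
python3 -m inch '[[[0,0,0],[0,0,0],0.05],[[0,0,0],[0,0,0],0.05],[[0,0,0],[0,0,0],0.05],[[0,0,-0.005],[0,0,0],0.05],[[0,0,-0.015],[0,0,0],0.05],[[0,0,-0.02],[0,0,0],0.05],[[0,0,-0.02],[0,0,0],0.05],[[0,0,-0.01],[0,0,0],0.05],[[-0.0026,-0.021,-0.001],[0,0,0],0.05],[[-0.0026,-0.021,-0.001],[0,0,0],0.05],[[-0.0026,-0.021,-0.001],[0,0,0],0.05],[[-0.0026,-0.021,-0.001],[0,0,0],0.05],[[-0.0026,-0.021,-0.001],[0,0,0],0.05],[[-0.0026,-0.021,-0.001],[0,0,0],0.05],[[-0.0026,-0.021,-0.001],[0,0,0],0.05],[[-0.0026,-0.021,-0.001],[0,0,0],0.05],[[-0.0026,-0.021,-0.001],[0,0,0],0.05],[[-0.0026,-0.021,-0.001],[0,0,0],0.05],[[0,0,0],[0,0,0],0.05]]'
python3 -m inch '[[[0,0,0],[0,0,-6.3],0.05],[[0,0,0],[0,0,-6.3],0.05],[[0,0,0],[0,0,-6.3],0.05],[[0,0,0],[0,0,-6.3],0.05],[[0,0,0],[0,0,-6.3],0.05],[[0,0,0],[0,0,-6.3],0.05],[[0,0,0],[0,0,-6.3],0.05],[[0,0,0],[0,0,-6.3],0.05],[[0,0,0],[0,0,-6.3],0.05],[[0,0,0],[0,0,-6.3],0.05],[[0,0,0],[0,0,-6.3],0.05],[[0,0,0],[0,0,0],0.05]]'
python3 -c "
from h import *
delta([438.2,221.9,125],102.4-68.75)"
```

```text
time_s: 58.27
ee_pos: [440.7, 217.9, 176.1]
tcp_rot: [2.828, 1.354, 0.012]
ft_force: [-1.0, 0.1, -0.7]
width: 0.571
time_s: 59.27
ee_pos: [448.1, 215.1, 179.5]
tcp_rot: [1.459, 2.76, 0.012]
ft_force: [0.0, -0.3, -0.3]
width: 0.565
t59.3 pos [448.1 215.1 179.5] xyaw 124.3 tilt [ 0.021 -0.002] F [ 0.  -0.3 -0.3] M [-0.09  0.07 -0.02] w 49.8 j6 -0.19
shift [ 0.012  -0.0052  0.0542] turn 0.6162189401821365
level rotvec deg (tool) [0.91 0.79 0.  ]
```

```bash
python3 -m inch '[[[0.004,-0.0015,0.008],[0.5,0.4,0.3],0.05],[[0.004,-0.0015,0.012],[0.4,0.4,0],0.05],[[0.0025,-0.001,0.015],[0,0,0],0.05],[[0,0,0.01],[0,0,0],0.05],[[0,0,0.002],[0,0,0],0.05],[[0,0,0],[0,0,0],0.05],[[0,0,0],[0,0,0],0.05]]'
python3 -c "
from h import *
delta([438.2,221.9,92],102.4-68.75)"
```

```text
time_s: 59.85
ee_pos: [439.1, 221.1, 127.0]
tcp_rot: [-1.495, -2.76, 0.003]
ft_force: [0.0, 0.7, 0.0]
width: 0.567
t59.9 pos [439.1 221.1 127. ] xyaw 123.1 tilt [-0.004  0.   ] F [0.  0.7 0. ] M [-0.04  0.02 -0.01] w 50.0 j6 -0.16
shift [ 0.0011 -0.0002  0.035 ] turn -0.527845382914137
level rotvec deg (tool) [-0.18 -0.12 -0.  ]
```

```bash
python3 -m inch '[[[0.001,-0.0005,0.002],[-0.2,0,-1],0.05],[[0,0,0.01],[0,0,0],0.05],[[0,0,0.01],[0,0,0],0.05],[[0,0,0.008],[0,0,0],0.05],[[0,0,0.0015],[0,0,0],0.05],[[0,0,0],[0,0,0],0.05]]'
python3 -c "
from h import *
delta([438.2,221.9,91.5],102.4-68.75)"
```

```text
time_s: 60.35
ee_pos: [439.2, 222.2, 93.7]
tcp_rot: [1.471, 2.776, 0.006]
ft_force: [0.7, 0.7, 0.1]
width: 0.566
t60.4 pos [439.2 222.2  93.7] xyaw 124.2 tilt [0.002 0.003] F [0.7 0.7 0.1] M [-0.02  0.03  0.  ] w 49.9 j6 -0.18
shift [ 0.0003 -0.001   0.0022] turn 0.5241000962845135
level rotvec deg (tool) [ 0.21 -0.09 -0.  ]
```

```bash
python3 -m inch '[[[0,-0.001,0.001],[0,0,0],0.005],[[0,0,0.001],[0,0,0],0.005],[[0,0,0.0005],[0,0,0],0.005],[[0,0,0],[0,0,0],0.005],[[0,0,0.0003],[0,0,0],0.005],[[0,0,0],[0,0,0],0.005],[[0,0,0],[0,0,0],0.005]]' 30
python3 -c "
from h import *
st()"
python3 -m inch '[[[0,0,0.0003],[0,0,5.5],0.005],[[0,0,0.0003],[0,0,5.5],0.005],[[0,0,0.0003],[0,0,5.5],0.005],[[0,0,0.0003],[0,0,5.5],0.005],[[0,0,0.0003],[0,0,5.5],0.005],[[0,0,0.0003],[0,0,5.5],0.005],[[0,0,0.0003],[0,0,5.5],0.005],[[0,0,0.0003],[0,0,5.5],0.005],[[0,0,0.0003],[0,0,5.5],0.005],[[0,0,0.0003],[0,0,5.5],0.005],[[0,0,0],[0,0,5.5],0.005],[[0,0,0],[0,0,2],0.005]]'
python3 -m inch '[[[0,0,0.0002],[0,0,3],0.005],[[0,0,0],[0,0,2],0.005],[[0,0,0],[0,0,2],0.005]]'
python3 -c "
from h import *
st()"
```

```text
time_s: 60.93
ee_pos: [438.6, 221.7, 91.0]
tcp_rot: [1.47, 2.776, 0.007]
ft_force: [-0.7, 0.1, -1.0]
width: 0.132
t60.9 pos [438.6 221.7  91. ] xyaw 124.2 tilt [0.002 0.003] F [-0.7  0.1 -1. ] M [-0.13  0.09  0.08] w 11.6 j6 -0.18
time_s: 61.93
ee_pos: [438.5, 221.8, 89.1]
tcp_rot: [-2.737, -1.542, -0.006]
ft_force: [1.1, 0.6, -2.3]
width: 0.134
time_s: 62.18
ee_pos: [438.8, 222.1, 89.0]
tcp_rot: [-2.829, -1.366, -0.007]
ft_force: [-0.0, 2.1, -1.6]
width: 0.139
t62.2 pos [438.8 222.1  89. ] xyaw 51.6 tilt [0.004 0.002] F [-0.   2.1 -1.6] M [-0.03  0.14  0.68] w 12.3 j6 1.09
```

```bash
python3 -m inch '[[[0,0,0],[0,0,0],0.05],[[0,0,0],[0,0,0],0.05],[[0,0,0],[0,0,0],0.05],[[0,0,-0.005],[0,0,0],0.05],[[0,0,-0.015],[0,0,0],0.05],[[0,0,-0.02],[0,0,0],0.05],[[0,0,-0.025],[0,0,0],0.05],[[0,0,-0.025],[0,0,0],0.05],[[-0.006,0.018,-0.02],[0,0,0],0.05],[[-0.006,0.018,-0.02],[0,0,0],0.05],[[-0.006,0.018,-0.02],[0,0,0],0.05],[[-0.006,0.018,-0.02],[0,0,0],0.05],[[-0.006,0.018,-0.01],[0,0,0],0.05],[[-0.006,0.018,0],[0,0,0],0.05],[[0,0,0],[0,0,0],0.05],[[0,0,0],[0,0,0],0.05]]'
python3 -c "
from h import *
st()
r=shot('wrist','w9'); np.savez('pics/w9.npz',**r)
for o in handles(r,zt=112): print(o)"
```

```text
time_s: 63.52
ee_pos: [502.8, 122.2, 284.1]
tcp_rot: [2.822, 1.376, 0.014]
ft_force: [0.3, -0.8, -0.5]
width: 0.566
t63.5 pos [502.8 122.2 284.1] xyaw 52.0 tilt [0.009 0.002] F [ 0.3 -0.8 -0.5] M [-0.06  0.15 -0.02] w 49.9 j6 0.85
(array([67.5, 69.3]), [(np.float64(14.7), np.float64(-39.2)), (np.float64(11.7), np.float64(-42.7)), (np.float64(10.5), np.float64(50.3))])
(array([ 80.9, -77.7]), [(np.float64(38.9), np.float64(-44.8)), (np.float64(36.4), np.float64(-42.8)), (np.float64(8.9), np.float64(50.4))])
(array([-78.8,  78.1]), [(np.float64(35.8), np.float64(-42.7)), (np.float64(33.2), np.float64(-42.5)), (np.float64(11.4), np.float64(46.2))])
(array([-72.2, -77.5]), [(np.float64(40.5), np.float64(-42.5)), (np.float64(36.6), np.float64(-43.2)), (np.float64(10.6), np.float64(50.5))])
```

View pics/w9.png

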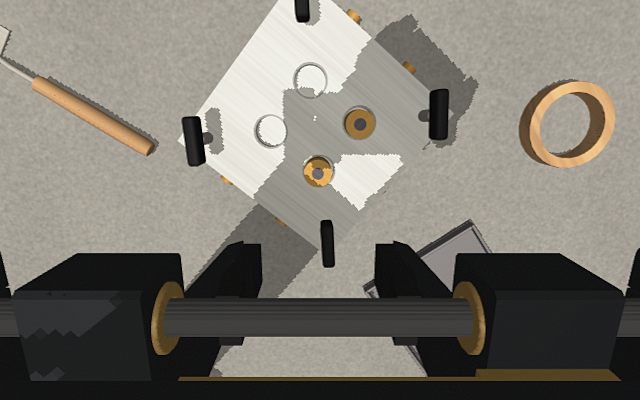

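All four bars measure about 137° (2.4 rad), and both cartridges sit in their ports at (360,124) and (318,172). Handing in.

```bash
python3 -c "
from plant import workorder
print(workorder.hand_in())"
```

```text
the job is handed in; nothing more can be done
None
```

The job is done and handed in at about 63.5 s; no verdict was reported. Two cartridges were present. I put one in port1 and one in port2, both fully down. I then tightened the screws in the order 0, 2, 1, 3, first to about 68–69° (half travel) and then each to its end stop.

**Last checks:**
- **Screws:** the final wrist picture gives about 137° (2.4 rad) for screws 2 and 3. Screw 1 read 135–137°. Screw 0 was cut off at the picture's edge, with only short edges at 137–141°. On all four the turning moment rose to about 0.7 N m at the stop.
- **Cartridges:** both still sit in their ports. The mid-job scene picture showed the tray empty.
- **Forces:** the highest wrist force I read was 13 N, when pressing the second cartridge down.

**Differences from the brief:** the screws did not start at 0. I measured about 3–14°, so I counted half travel from true zero. The first carry of a cartridge sagged about 25 mm, with no contact force in the reading taken right after it. I saw no cartridge knocked aside, and the robot did not touch the items lying around.

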